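# Hook the boat's building board into the revolving stand

## Robot

A 6-joint arm with a two-finger parallel gripper is mounted at the origin on the work surface. World frame = base frame: x ahead of the robot, y to its left, z up, the work surface at z = 0. Lengths are in m, angles in rad, forces in N, time in s.
With the tool pointing down it reaches from about 0.4 to 0.925 m from the base axis. Payload 12.5 kg.
Tool frame: the origin (TCP) lies on the centre line of the jaws, within the pads' length; the fingertips stand 19 mm ahead of it and the grasp point (between the pads) is the TCP (bot.tip_reach is the distance from the TCP to the fingertips, in m); z points along the fingers, y is the direction in which the jaws open and shut (so a half turn about z gives the same grasp; the last joint's range is limited). The gripper opens to 95 mm and grips with 3 to 60 N. Pads are 20 mm wide; open, the fingers measure 119 mm over their backs; the gripper's body (75 mm by 180 mm) begins 59 mm behind the grasp point.
Start: joints at [-1.325, 0.491, 1.559, -0, 1.092, -0.106], TCP at [0.215, -0.587, 0.234] pointing down, gripper open.
Joint ranges: [-3.1, 3.1], [-0.84, 2.19], [0.05, 2.79], [-1.13, 4.28], [0.06, 2.93], [-2.69, 2.69]. Speed limits (rad/s): [2.22, 2.22, 2.79, 3.14, 3.14, 3.14].

## Interface

Orientations are given as [roll, pitch, yaw] about the fixed x, y, z axes, in that order (R = Rz(yaw) Ry(pitch) Rx(roll)).
In Python, from plant import bot gives the robot as it stands. The module is installed in compiled form; this text tells all that it offers.
- The arm moves only by the tool apply_moves, never from a script. Its argument "deltas" is a list of rows, each an object with "xyz": the shift along the tool's x, y, z in units of 30 mm (1.0 is 30 mm), a list of three; "spin": the turn about the tool's z in units of 5 degrees (1.0 is 5 degrees); "hand": the finger opening in mm, from 0 to 95.1. In form: [{"xyz": [dx, dy, dz], "spin": spin, "hand": hand}, ...]. A call has exactly 5 rows; each row is the pose to reach, as a shift and turn from the pose commanded when the call began, along the tool's axes at that moment; what a row does not reach only later rows make up. A row lasts 1/8 s, in which the tool goes at most 62.5 mm and 10.7 degrees, less where a joint would pass 70% of its speed; a pose out of reach is approached as far as the arm can. A call with a gripper value outside its range is refused whole. The fingers move at their own pace and stop on an object; the grip force is fixed at half the most. Time passes only in rows, so rows that repeat a pose let the fingers close, or fill a call up. It gives the time, the measured TCP pose, the force and the opening at its end, in the units of the state.
- bot.state(): the state, without advancing time (a new reading comes with each control period).
- bot.camera(name): name is "scene" or "top"; returns (picture, depth): 400x640x3 uint8, blue, green, red; 400x640 float32, m along the optical axis (not along the pixel's ray), 0 where there is no reading.
- bot.camera_params(name): a dict with "camera_matrix" (3x3 intrinsics, pixels), "world_from_camera" (4x4, takes a point from camera to world coordinates). Camera axes: x right, y up, looking along -z (the intrinsics and any distortion apply to the point x, -y, -z); pixel columns grow to the right and rows downward; lengths in m; the calibration is good to about 2 mm. A picture is of the moment at which its call begins. camera_params takes no time and is no camera call.
- bot.close_job(): hands the job in, once; it reports no verdict.
The state is a dict: "clock": time; "q": joint angles; "qd": joint speeds; "joint_efforts": joint torques, N m; "eef_pos": TCP position; "eef_rot": TCP orientation; "wrist_force": force on the tool from outside, world axes, zero at the start; "torque": the same for the moment, N m; "grip_width": opening from 0.0 (shut) to 1.0 (fully open).
Only numpy, scipy, OpenCV 4.12 (cv2) and the standard library are available. Lean on these libraries where they do the work, as an engineer would, in place of code of your own. Each camera call takes 0.05 s, during which the arm holds its last target.

## Task

Put the model boat into the revolving stand for the next job: turn the stand's disc until its red line meets the red mark on the brass index block, and get the boat's building board into the nest, one long edge hooked under the aluminium keeper plate and the other dropped behind the wooden front strip, so that it lies flat on the bed. Go gently, without forcing the board against the stand, and carry the boat upright. Finish with the disc on the mark and the boat let go, the other things on the bench left where they were.

Things in the scene. Friction and masses are not known exactly. Their poses are not given: they have to be found in the camera images.
- boat: Model boat (dark hull, pale deck) fixed on its plywood building board: one rigid part, about 0.34 kg, starting flat on the 3 mm green mat. Board 90 mm (x) by 150 mm (y), 12 mm thick. Hull along y over the board's middle, bow to +y. Origin: centre of the board's underside. Either long edge of the board may go under the keeper.
- hull_grip (a point): Middle of the hull, 55 mm above the board's underside, same axes as the boat. The hull's flat upright sides are 44 mm apart (along x), 68 mm long, and upright from 40 to 70 mm above the underside; deck at 70 mm, short frames on it reach 79 mm. Chocks under the hull fill 12 to 27 mm.
- stand: Base of the revolving stand, a wooden board 360 by 340 by 22 mm, fixed to the bench. Origin on the disc's turning axis, at bench height; x points from the robot's side to the back of the stand. The brass index block (16 by 40 mm, top 50 mm above the bench) stands at x = -167 mm.
- mark (a point): The red mark on top of the brass index block, 50 mm above the bench.
- turntable (a joint): Turn of the plywood disc about the vertical, rad: 0 when its red line meets the red mark (the nest's open side then faces -x of the stand), positive anticlockwise from above. Disc radius 150 mm, top 50 mm above the bench; it runs free with a drag of about 0.14 N m (1.1 N at a peg) and stays where it is left.
- nest (a point): Frame of the nest, turning with the disc: origin on the turning axis at the bed's surface, 60 mm above the bench; z up, x from the open side towards the keeper. End cheeks 5 mm high, inner faces at y = -80 and +80 mm. Seated, the board lies flat on the bed with its origin at x = 0 to +6 mm; the spring pushes it back to the strip at x = 0.
- strip (a point): Middle of the top of the pale wooden front strip of the nest: 5 mm above the bed, 10 mm wide (nest x = -55 to -45 mm), 182 mm long along y.
- keeper (a point): Middle of the lower edge of the aluminium keeper plate's lip, at nest x = +28 mm, 16 mm above the bed. Plate 6 mm thick, reaching back to x = +78 mm, 182 mm long. Flat, the board cannot pass over the strip and under the plate at once: it goes in keeper edge down, tilted 0.09 to 0.12 rad.
- backstop (a joint): Travel in m of the sprung brass stop under the keeper, 90 mm long, 2 to 12 mm above the bed. At 0 its face is at nest x = +42 mm; it yields towards +x by 9 mm (4 N at first, 8 N at the end, then solid). The board clears the front strip only when pushed in more than 3 mm; seated against the strip it reads 3 mm.
- peg_left (a point): Centre of the top of the upright wooden turning peg at nest y = +128 mm: 18 mm diameter, 60 mm tall, from the disc's top (50 mm above the bench) to 110 mm. Push it to turn the disc.
- peg_right (a point): The same for the other peg, at nest y = -128 mm.
- plane: Wooden hand plane, 200 by 58 mm, about 110 mm tall; origin under its centre. Bystander.
- mallet: Round wooden carver's mallet standing on its head, 92 mm diameter, 228 mm tall; origin under its centre. Bystander.
- chisel: Chisel with a red-brown turned handle, 245 mm long along x, lying. Bystander.
- glue: White glue bottle, 60 mm diameter, 170 mm tall; origin under its centre. Bystander.
- brush_tin: Steel tin with brushes, 80 mm diameter, 100 mm tall (brushes to 190 mm); origin under its centre. Bystander.
- strips: Bundle of thin wood strips tied in red, 190 by 24 by 12 mm. Bystander.

How it is judged:
By the outcome, as a careful person would: the job done as asked, in the order asked, and still so for the second after the job is handed in, with the robot touching nothing.
It also fails if it takes over 72 s, if anything falls off the work surface, if the arm or the gripper's body presses on something with over 40 N, if the wrist force passes 120 N, or if a joint passes its speed limit or range.

## Working session

There is one attempt and no reset: what is moved stays moved. The work goes in short steps, Python scripts to look and compute and a tool call to move; the robot and the scene stay as the last step left them, time stands still between calls to the robot, and variables do not carry over. Pictures are saved under pics/ and viewed, and the job is handed in when it is done.

Besides the shell and the picture viewer there is one more tool, called after "Emit:" as name(argument=value, ...) on one line, values as JSON. apply_moves: Moves the arm, as the interface text tells. Its arguments: {"type":"object","properties":{"deltas":{"type":"array"}},"required":["deltas"]}

```bash
mkdir -p pics; ls; python3 - <<'E'
from plant import bot
import cv2,numpy as np
print(bot.state())
for n in ("scene","top"):
    p,d=bot.camera(n); cv2.imwrite(f"pics/{n}0.png",p); np.savez(f"{n}0.npz",p=p,d=d)
    c=bot.camera_params(n); print(n,c)
E
```

```text
pics
{'clock': 0.0, 'q': array([-1.32456200e+00,  4.91571707e-01,  1.55947377e+00, -1.54864367e-05,
        1.09172286e+00, -1.05591835e-01]), 'qd': array([ 0.00050811, -0.00146538, -0.0001472 ,  0.00022662,  0.00082068,
        0.00021823]), 'joint_efforts': array([-2.64619221e-04, -6.12649369e+01, -2.58185917e+01,  6.92731887e-02,
        4.81739372e-02, -9.39517008e-05]), 'eef_pos': array([ 0.21534687, -0.5864729 ,  0.23304582]), 'eef_rot': array([-3.14042207e+00, -1.10253699e-04,  3.51833241e-01]), 'wrist_force': array([ 0.03044854, -0.56235972,  0.60658211]), 'torque': array([-0.00435843,  0.00495731,  0.03507078]), 'grip_width': 0.9993674650238336}
scene {'camera_matrix': array([[491.37703069,   0.        , 317.78493227],
       [  0.        , 491.37703069, 198.8843611 ],
       [  0.        ,   0.        ,   1.        ]]), 'world_from_camera': array([[-0.42047255, -0.60565327,  0.67556418,  1.67178704],
       [ 0.90728966, -0.28504   ,  0.30915639,  0.46366492],
       [ 0.00532124,  0.74292417,  0.66935444,  1.17326737],
       [ 0.        ,  0.        ,  0.        ,  1.        ]])}
top {'camera_matrix': array([[406.76454772,   0.        , 321.36949882],
       [  0.        , 406.76454772, 205.82227829],
       [  0.        ,   0.        ,   1.        ]]), 'world_from_camera': array([[ 2.35946030e-03,  9.88083483e-01, -1.53900824e-01,
         3.70775250e-01],
       [-9.99832359e-01,  5.12540546e-03,  1.75779677e-02,
        -1.19448491e-03],
       [ 1.81573037e-02,  1.53833550e-01,  9.87929932e-01,
         1.51967256e+00],
       [ 0.00000000e+00,  0.00000000e+00,  0.00000000e+00,
         1.00000000e+00]])}
```

View pics/scene0.png

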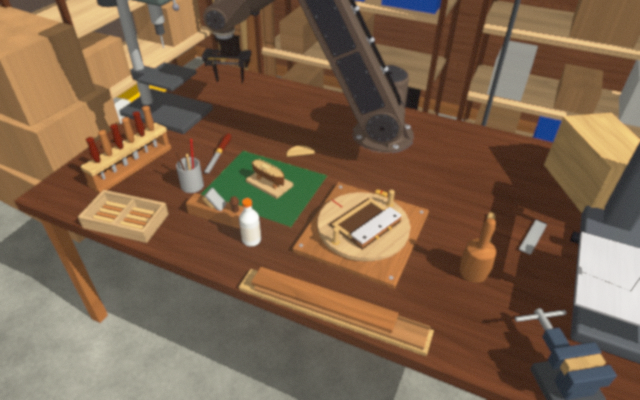

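View pics/top0.png

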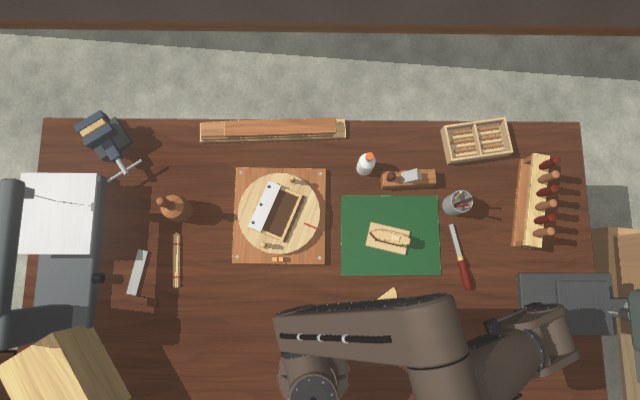

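The top view shows the stand's disc at about (279,212) px with its red line pointing lower right to (311,226), the index mark at about (278,259), and the boat at (388,238) on the green mat. In the scene view the boat is at (268,177) and the stand at (365,225). Next I'll zoom in.

```bash
python3 - <<'E'
import cv2,numpy as np
t=np.load("top0.npz")['p']; s=np.load("scene0.npz")['p']
cv2.imwrite("pics/t1.png",cv2.resize(t[160:280,225:345],None,fx=5,fy=5,interpolation=cv2.INTER_CUBIC))
cv2.imwrite("pics/t2.png",cv2.resize(t[185:285,335:455],None,fx=5,fy=5,interpolation=cv2.INTER_CUBIC))
cv2.imwrite("pics/s1.png",cv2.resize(s[140:290,200:440],None,fx=3.3,fy=3.3,interpolation=cv2.INTER_CUBIC))
E
```

```text
(no output)
```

View pics/t1.png

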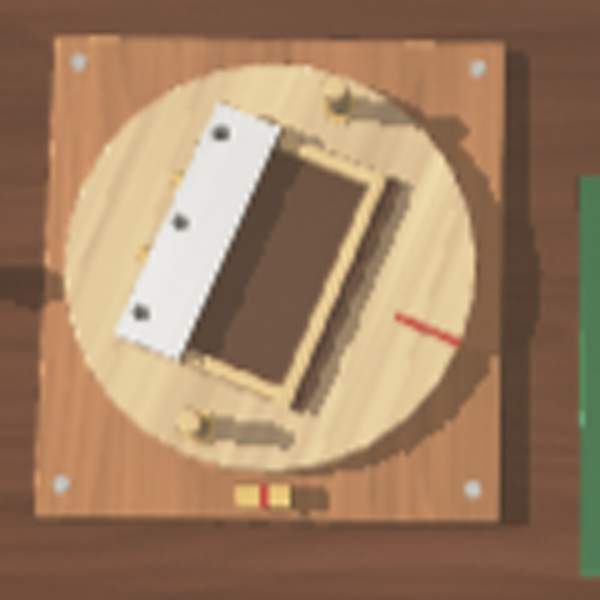

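View pics/t2.png

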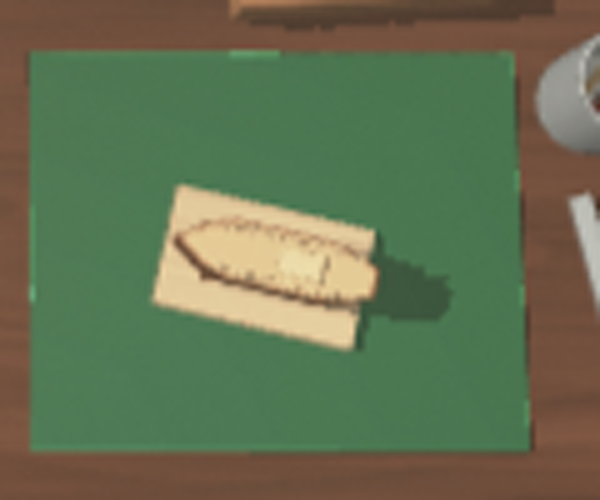

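View pics/s1.png

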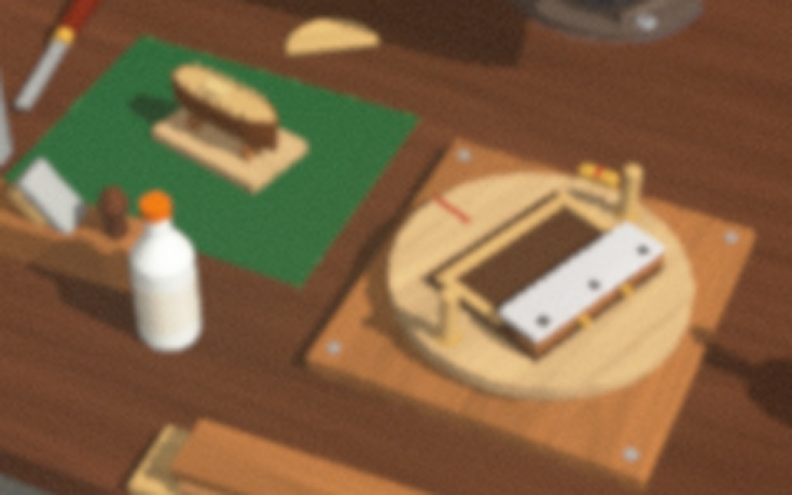

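```bash
cat > h.py <<'E'
import cv2,numpy as np
from plant import bot
P={n:bot.camera_params(n) for n in("scene","top")}
def cast(n,uv,z):
    uv=np.atleast_2d(np.float64(uv));K=P[n]["camera_matrix"];T=P[n]["world_from_camera"]
    d=np.c_[(uv[:,0]-K[0,2])/K[0,0],-(uv[:,1]-K[1,2])/K[1,1],-np.ones(len(uv))]@T[:3,:3].T
    return T[:3,3]+d*((z-T[2,3])/d[:,2])[:,None]
def proj(n,X):
    K=P[n]["camera_matrix"];T=P[n]["world_from_camera"]
    c=(np.atleast_2d(X)-T[:3,3])@T[:3,:3]
    return np.c_[K[0,0]*c[:,0]/-c[:,2]+K[0,2],K[1,1]*-c[:,1]/-c[:,2]+K[1,2]]
def tri(uvs):
    A=[];b=[]
    for n,uv in uvs.items():
        o=P[n]["world_from_camera"][:3,3];d=cast(n,uv,0)[0]-o;d/=np.linalg.norm(d)
        M=np.eye(3)-np.outer(d,d);A.append(M);b.append(M@o)
    x=np.linalg.lstsq(np.vstack(A),np.hstack(b),rcond=None)[0]
    return x
def redmask(p):
    b,g,r=[p[...,i].astype(int) for i in range(3)]
    return (r-np.maximum(b,g))
E
cat > m1.py <<'E'
from h import *
import sys
def meas(t,s):
    # red features, weighted centroid
    out={}
    for n,p,box in(("top",t,(225,160,345,280)),("scene",s,(290,170,440,290))):
        x0,y0,x1,y1=box
        r=redmask(p)[y0:y1,x0:x1]; base=cv2.medianBlur(np.clip(r,0,255).astype(np.uint8),15).astype(int)
        e=r-base; m=((e>35)).astype(np.uint8)
        k,l,st,c=cv2.connectedComponentsWithStats(m,connectivity=8)
        for i in range(1,k):
            if st[i,4]<2: continue
            yy,xx=np.where(cv2.dilate((l==i).astype(np.uint8),np.ones((3,3)))>0); w=np.clip(e[yy,xx],0,None).astype(float)
            cc=np.array([np.average(xx,weights=w)+x0,np.average(yy,weights=w)+y0])
            q=cast(n,np.c_[xx+x0,yy+y0],.05)[:,:2]; mu=np.average(q,axis=0,weights=w)
            C=np.cov((q-mu).T,aweights=w); ev,V=np.linalg.eigh(C)
            print(n,"red",st[i,4],cc.round(2),"world",mu.round(4),"dir deg",np.degrees(np.arctan2(V[1,1],V[0,1])).round(2),"len",np.sqrt(ev*12).round(4))
if __name__=="__main__":
    t=np.load("top0.npz")['p'];s=np.load("scene0.npz")['p'];meas(t,s)
    hsv=cv2.cvtColor(t,cv2.COLOR_BGR2HSV)
    for uv in((250,215),(268,195),(240,250),(290,215),(388,238),(345,230)): print(uv,hsv[uv[1],uv[0]],t[uv[1],uv[0]])
E
python3 m1.py
```

```text
top red 26 [310.06 225.47] world [0.5274 0.0135] dir deg 67.15 len [0.0088 0.0522]
top red 10 [277.34 258.51] world [0.4081 0.1298] dir deg -179.73 len [0.0082 0.0241]
scene red 4 [380.99 191.53] world [0.4099 0.1276] dir deg 179.26 len [0.0131 0.0201]
scene red 6 [338.02 204.05] world [0.5326 0.0176] dir deg 67.96 len [0.0126 0.0283]
(250, 215) [ 20  75 231] [163 209 231]
(268, 195) [ 24   6 230] [225 229 230]
(240, 250) [ 12 126 193] [ 98 137 193]
(290, 215) [ 15  99 154] [ 94 124 154]
(388, 238) [ 20  89 229] [149 202 229]
(345, 230) [ 63  90 122] [ 84 122  79]
```

```bash
cat > m2.py <<'E'
from h import *
from scipy.optimize import least_squares
t=np.load("top0.npz")['p'];s=np.load("scene0.npz")['p']
# disc rim: radial gradient of saturation, in world-rectified polar image
c0=np.array([.573,.127])
for n,p in(("top",t),("scene",s)):
    b=p[...,0].astype(np.float32)   # blue strong: pale disc vs base
    c=c0.copy()
    for it in range(4):
        pts=[]
        th=np.radians(np.arange(0,360,2)); rr=np.arange(.135,.165,.0005)
        for a in th:
            q=np.c_[c[0]+rr*np.cos(a),c[1]+rr*np.sin(a),np.full(len(rr),.05)]
            uv=proj(n,q).astype(np.float32)
            v=cv2.remap(b,uv[None,:,0],uv[None,:,1],cv2.INTER_LINEAR)[0]
            g=np.gradient(cv2.GaussianBlur(v[None],(9,1),2)[0]); i=g.argmin()
            if 2<i<len(rr)-3 and g[i]<-1.5: pts.append([*q[i,:2]])
        pts=np.array(pts)
        f=least_squares(lambda x:np.hypot(pts[:,0]-x[0],pts[:,1]-x[1])-x[2],[*c,.15],loss='soft_l1',f_scale=.001)
        c=f.x[:2]
    print(n,len(pts),f.x.round(4),"rms",np.sqrt(np.median(f.fun**2)).round(4))
E
python3 m2.py
```

```text
top 180 [0.5747 0.1286 0.1491] rms 0.0004
scene 175 [0.581  0.1283 0.1517] rms 0.0024
```

```bash
python3 - <<'E'
from h import *
o=np.array([225,160])
sc=np.array([[78,62],[477,68],[61,484],[472,489]])/5+o-.4
w=cast("top",sc,.022)[:,:2];print(w.round(4),w.mean(0))
for a,b in((0,1),(2,3),(2,0),(3,1)):
    d=w[b]-w[a];print(np.degrees(np.arctan2(d[1],d[0])))
c=np.array([.5747,.1286])
for th in(67.5,):
    a=np.radians(th+90)
    for sg in(1,-1):
        X=np.array([*(c+sg*.128*np.array([np.cos(a),np.sin(a)])),.11]);u=proj("top",X)[0];print(X,u,(u-o+.4)*5, proj("scene",X))
# boat board corners (top at z=.015)
bc=np.array([[178,185],[376,231],[354,350],[153,304]])/5+np.array([335,185])-.4
w=cast("top",bc,.015)[:,:2];print(w.round(4),w.mean(0))
for a,b in((0,1),(3,2),(0,3),(1,2)):
    d=w[b]-w[a];print(np.degrees(np.arctan2(d[1],d[0])),np.hypot(*d))
d=np.load("top0.npz")['d'];T=P['top']['world_from_camera'];print(d[238,345],d[238,388])
E
```

```text
[[ 0.7313  0.2779]
 [ 0.7287 -0.0224]
 [ 0.416   0.2798]
 [ 0.4133 -0.0196]] [0.57231033 0.12891216]
-90.49913555899533
-90.52698515650148
-0.3550132852914573
-0.4990922456700006
[0.45644342 0.17758348 0.11      ] [262.17106829 243.89504579] [187.85534146 421.47522895] [[392.28669431 190.49026128]]
[0.69295658 0.07961652 0.11      ] [291.54774484 177.0540736 ] [334.73872421  87.270368  ] [[336.71611821 227.74908142]]
[[ 0.5466 -0.2103]
 [ 0.5128 -0.3575]
 [ 0.4247 -0.3385]
 [ 0.458  -0.1903]] [ 0.48548896 -0.27414662]
-102.9296502103882 0.1510753215904962
-102.68110360839688 0.15185067694251178
167.30580841153667 0.0907909731685079
167.79946943236487 0.09013878535657018
1.5149993 1.4519722
```

```bash
cat > g.py <<'E'
# usage: g.py x y z yawdeg -> shift in units from current measured pose (nominal downward tool)
import sys,numpy as np
from plant import bot
from scipy.spatial.transform import Rotation as R
s=bot.state(); x,y,z,yaw=map(float,sys.argv[1:5])
r=R.from_euler('xyz',s['eef_rot'])
y0=np.degrees(s['eef_rot'][2])
d=r.inv().apply(np.array([x,y,z])-s['eef_pos'])
sp=(y0-yaw+180)%360-180
print("t",s['clock'],"pos",s['eef_pos'].round(4),"rot",s['eef_rot'].round(4),"yaw",y0.round(2),"q6",np.degrees(s['q'][[0,5]]).round(1),"F",s['wrist_force'].round(2),"grip mm",round(s['grip_width']*95.1,2))
print("units",(d/.03).round(3),"spin",round(sp/5,3),"dist rows",round(np.linalg.norm(d)/.06,1))
E

```

Emit:
apply_moves(deltas=[{"xyz": [1.45, -1.15, -0.1], "spin": -2, "hand": 60}, {"xyz": [2.9, -2.3, -0.2], "spin": -4, "hand": 60}, {"xyz": [4.35, -3.45, -0.3], "spin": -6, "hand": 50}, {"xyz": [5.8, -4.6, -0.4], "spin": -8, "hand": 40}, {"xyz": [7.25, -5.75, -0.5], "spin": -10, "hand": 40}])

```text
clock: 0.72
eef_pos: [0.3607, -0.3482, 0.2486]
eef_rot: [-3.142, -0.0, 1.23]
wrist_force: [0.2, -0.3, -0.6]
grip_width: 0.528
```

```bash
python3 g.py .456 .178 .2 157.5
```

```text
t 0.725 pos [ 0.3607 -0.3482  0.2486] rot [-3.1415e+00 -1.0000e-04  1.2299e+00] yaw 70.47 q6 [-51.5 -32. ] F [ 0.15 -0.26 -0.59] grip mm 50.22
units [17.593 -2.871  1.623] spin -17.406 dist rows 8.9
```

Emit:
apply_moves(deltas=[{"xyz": [1.75, -0.3, 0.1], "spin": -1.8, "hand": 35}, {"xyz": [3.5, -0.6, 0.2], "spin": -3.6, "hand": 35}, {"xyz": [5.25, -0.9, 0.3], "spin": -5.4, "hand": 35}, {"xyz": [7.0, -1.2, 0.4], "spin": -7.2, "hand": 35}, {"xyz": [8.8, -1.45, 0.5], "spin": -9, "hand": 35}])

```text
clock: 1.35
eef_pos: [0.4088, -0.0851, 0.2336]
eef_rot: [3.141, 0.0, 2.015]
wrist_force: [1.2, -0.4, -0.1]
grip_width: 0.366
```

```bash
python3 g.py .456 .178 .2 157.5
```

```text
t 1.35 pos [ 0.4088 -0.0851  0.2336] rot [3.1415e+00 2.0000e-04 2.0146e+00] yaw 115.43 q6 [-20.8 -46.3] F [ 1.17 -0.42 -0.12] grip mm 34.83
units [7.245 5.187 1.118] spin -8.414 dist rows 4.5
```

Emit:
apply_moves(deltas=[{"xyz": [1.5, 1.05, 0.1], "spin": -1.7, "hand": 36}, {"xyz": [3.0, 2.1, 0.2], "spin": -3.4, "hand": 36}, {"xyz": [4.5, 3.15, 0.3], "spin": -5.1, "hand": 36}, {"xyz": [6.0, 4.2, 0.6], "spin": -6.8, "hand": 36}, {"xyz": [7.25, 5.2, 1.1], "spin": -8.4, "hand": 36}])

```text
clock: 1.98
eef_pos: [0.4577, 0.1785, 0.2005]
eef_rot: [3.141, 0.001, 2.748]
wrist_force: [0.5, -0.5, -0.0]
grip_width: 0.383
```

```bash
python3 g.py .456 .178 .2 157.5; python3 - <<'E'
from h import *
s,_=bot.camera("scene"); t,_=bot.camera("top")
cv2.imwrite("pics/a.png",np.hstack([cv2.resize(s[140:260,310:440],(390,360)),cv2.resize(t[160:280,215:345],(390,360))]))
E
```

```text
t 1.975 pos [0.4577 0.1785 0.2005] rot [3.1412e+00 7.0000e-04 2.7484e+00] yaw 157.47 q6 [ 13.6 -53.9] F [ 0.52 -0.55 -0.01] grip mm 36.41
units [ 0.044 -0.038  0.017] spin -0.006 dist rows 0.0
```

View pics/a.png

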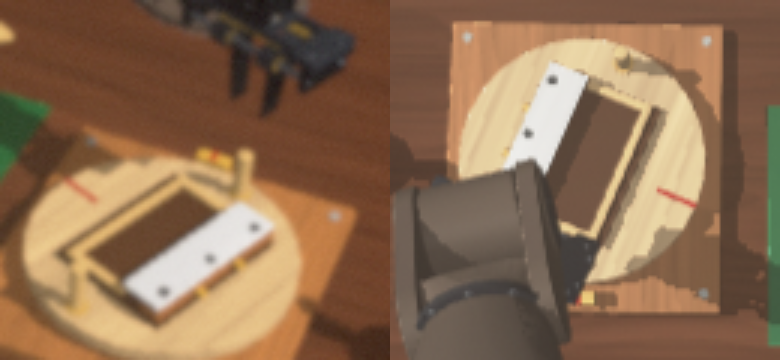

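The scene crop shows the open fingers above the left peg, whose top is at about (243,160) in the crop. The top crop shows the arm over that peg and the red line at (677,197). I'll lower around the peg.

Emit:
apply_moves(deltas=[{"xyz": [0, 0, 0.9], "spin": 0, "hand": 36}, {"xyz": [0, 0, 1.8], "spin": 0, "hand": 36}, {"xyz": [0, 0, 2.6], "spin": 0, "hand": 36}, {"xyz": [0, 0, 3.2], "spin": 0, "hand": 30}, {"xyz": [0, 0, 3.3], "spin": 0, "hand": 21}])

```text
clock: 2.7
eef_pos: [0.4571, 0.1758, 0.1009]
eef_rot: [-3.14, -0.002, 2.742]
wrist_force: [-0.2, -0.1, -0.2]
grip_width: 0.263
```

```bash
python3 g.py .456 .178 .1 157.5
python3 - <<'E'
# arc way points about disc centre, in tool units relative to start tool frame (yaw 157.5)
import numpy as np
c=np.array([.5747,.1286]); r=.128
for a in np.arange(157.5,85,-3.4):
    p=c+r*np.array([np.cos(np.radians(a)),np.sin(np.radians(a))]); print(a.round(1),p.round(4))
E
```

```text
t 2.7 pos [0.4571 0.1758 0.1009] rot [-3.1403e+00 -1.6000e-03  2.7418e+00] yaw 157.09 q6 [ 13.3 -53.8] F [-0.25 -0.1  -0.19] grip mm 24.98
units [0.062 0.053 0.029] spin -0.082 dist rows 0.0
157.5 [0.4564 0.1776]
154.1 [0.4596 0.1845]
150.7 [0.4631 0.1912]
147.3 [0.467  0.1978]
143.9 [0.4713 0.204 ]
140.5 [0.4759 0.21  ]
137.1 [0.4809 0.2157]
133.7 [0.4863 0.2211]
130.3 [0.4919 0.2262]
126.9 [0.4978 0.231 ]
123.5 [0.5041 0.2353]
120.1 [0.5105 0.2393]
116.7 [0.5172 0.243 ]
113.3 [0.5241 0.2462]
109.9 [0.5311 0.249 ]
106.5 [0.5383 0.2513]
103.1 [0.5457 0.2533]
99.7 [0.5531 0.2548]
96.3 [0.5607 0.2558]
92.9 [0.5682 0.2564]
89.5 [0.5758 0.2566]
86.1 [0.5834 0.2563]
```

Emit:
apply_moves(deltas=[{"xyz": [-0.01, 0.3, 0], "spin": 0.8, "hand": 21}, {"xyz": [-0.04, 0.59, 0], "spin": 1.6, "hand": 21}, {"xyz": [-0.09, 0.89, 0], "spin": 2.4, "hand": 21}, {"xyz": [-0.165, 1.18, 0], "spin": 3.2, "hand": 21}, {"xyz": [-0.26, 1.46, 0], "spin": 4, "hand": 21}])

```text
clock: 3.32
eef_pos: [0.4816, 0.2136, 0.1023]
eef_rot: [-3.141, -0.0, 2.391]
wrist_force: [-2.5, -0.5, -0.9]
grip_width: 0.22
```

```bash
python3 g.py .4809 .2157 .1 137.1
```

```text
t 3.325 pos [0.4816 0.2136 0.1023] rot [-3.1411e+00 -2.0000e-04  2.3909e+00] yaw 136.99 q6 [ 16.7 -30.2] F [-2.5  -0.46 -0.87] grip mm 20.96
units [0.065 0.034 0.076] spin -0.023 dist rows 0.1
```

Emit:
apply_moves(deltas=[{"xyz": [-0.01, 0.3, 0], "spin": 0.8, "hand": 21}, {"xyz": [-0.04, 0.59, 0], "spin": 1.6, "hand": 21}, {"xyz": [-0.09, 0.89, 0], "spin": 2.4, "hand": 21}, {"xyz": [-0.165, 1.18, 0], "spin": 3.2, "hand": 21}, {"xyz": [-0.26, 1.46, 0], "spin": 4, "hand": 21}])

```text
clock: 3.95
eef_pos: [0.5172, 0.2404, 0.1023]
eef_rot: [-3.141, -0.0, 2.042]
wrist_force: [-1.4, -0.7, -0.6]
grip_width: 0.225
```

Emit:
apply_moves(deltas=[{"xyz": [-0.01, 0.3, 0], "spin": 0.8, "hand": 21}, {"xyz": [-0.04, 0.59, 0], "spin": 1.6, "hand": 21}, {"xyz": [-0.09, 0.89, 0], "spin": 2.4, "hand": 21}, {"xyz": [-0.165, 1.18, 0], "spin": 3.2, "hand": 21}, {"xyz": [-0.23, 1.38, 0], "spin": 3.8, "hand": 21}])

```text
clock: 4.58
eef_pos: [0.5575, 0.2531, 0.1024]
eef_rot: [-3.142, 0.0, 1.71]
wrist_force: [-1.5, -0.1, 0.3]
grip_width: 0.223
```

```bash
python3 g.py .5757 .2566 .1 89.55
python3 - <<'E'
from h import *
from m1 import meas
s,_=bot.camera("scene"); t,_=bot.camera("top")
meas(t,s)
cv2.imwrite("pics/b.png",np.hstack([cv2.resize(s[140:260,310:440],(390,360)),cv2.resize(t[160:280,215:345],(390,360))]))
E
```

```text
t 4.575 pos [0.5575 0.2531 0.1024] rot [-3.1415  0.      1.7105] yaw 98.0 q6 [18.2 10.2] F [-1.54 -0.13  0.27] grip mm 21.19
units [0.032 0.618 0.079] spin 1.691 dist rows 0.3
top red 22 [282.88 247.66] world [0.4469 0.1106] dir deg -172.09 len [0.0077 0.0525]
top red 2 [258.25 252.41] world [0.4296 0.1985] dir deg -170.94 len [0.0092 0.0145]
top red 9 [277.36 258.8 ] world [0.4071 0.1297] dir deg 177.44 len [0.0078 0.0219]
scene red 3 [380.77 191.57] world [0.4104 0.127 ] dir deg -171.24 len [0.0116 0.0198]
scene red 3 [371.96 194.84] world [0.4396 0.1052] dir deg -164.96 len [0.0091 0.0249]
```

View pics/b.png

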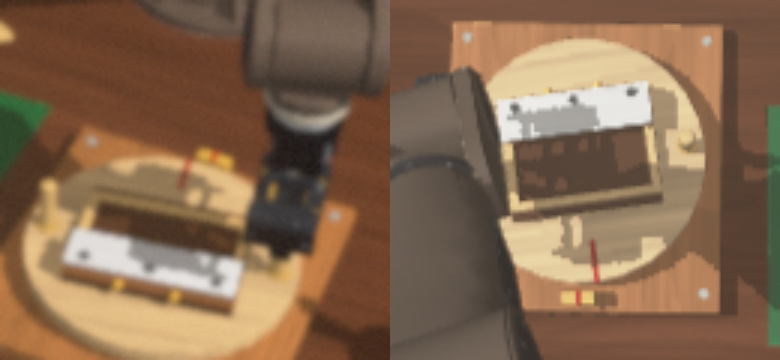

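The top crop shows the red line at (595,260) and the mark at (578,297), so about 8.4° remain. I'll turn the last part slowly.

Emit:
apply_moves(deltas=[{"xyz": [-0.005, 0.16, 0], "spin": 0.4, "hand": 21}, {"xyz": [-0.01, 0.31, 0], "spin": 0.8, "hand": 21}, {"xyz": [-0.025, 0.44, 0], "spin": 1.2, "hand": 21}, {"xyz": [-0.04, 0.55, 0], "spin": 1.5, "hand": 21}, {"xyz": [-0.045, 0.6, 0], "spin": 1.6, "hand": 21}])

```text
clock: 5.3
eef_pos: [0.5754, 0.2546, 0.1015]
eef_rot: [-3.142, 0.0, 1.573]
wrist_force: [-0.2, 0.2, 1.2]
grip_width: 0.22
```

```bash
python3 g.py .5757 .2566 .1 89.55
python3 - <<'E'
from h import *
from m1 import meas
for i in range(2):
  s,_=bot.camera("scene"); t,_=bot.camera("top"); meas(t,s)
np.savez("c.npz",s=s,t=t)
cv2.imwrite("pics/c.png",cv2.resize(t[220:270,240:320],None,fx=8,fy=8,interpolation=cv2.INTER_CUBIC))
E
```

```text
t 5.3 pos [0.5754 0.2546 0.1015] rot [-3.1416e+00  1.0000e-04  1.5727e+00] yaw 90.11 q6 [17.9 17.7] F [-0.18  0.25  1.18] grip mm 20.95
units [0.068 0.009 0.051] spin 0.112 dist rows 0.0
top red 26 [278.12 247.7 ] world [0.4467 0.1277] dir deg -179.94 len [0.0086 0.0487]
top red 9 [277.36 258.84] world [0.407  0.1297] dir deg 177.4 len [0.0077 0.0219]
scene red 3 [380.73 191.59] world [0.4106 0.1269] dir deg -174.54 len [0.0116 0.0202]
scene red 12 [376.57 198.16] world [0.4489 0.1254] dir deg -177.68 len [0.011  0.0436]
top red 26 [278.12 247.72] world [0.4466 0.1277] dir deg -179.97 len [0.0086 0.0488]
top red 9 [277.37 258.83] world [0.407  0.1296] dir deg 176.91 len [0.0077 0.0218]
scene red 3 [380.73 191.61] world [0.4107 0.1269] dir deg -173.95 len [0.0116 0.02  ]
scene red 11 [376.53 198.23] world [0.4494 0.1254] dir deg -177.42 len [0.011  0.0437]
```

View pics/c.png

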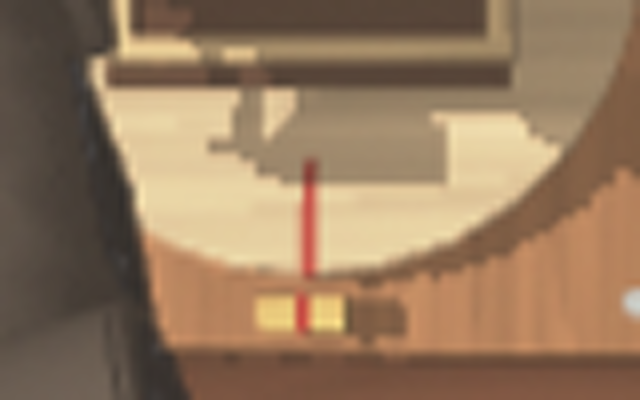

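The line at crop (309,250) sits slightly right of the mark at (302,312), about 0.75° short. I'll give it a small nudge.

Emit:
apply_moves(deltas=[{"xyz": [0, 0.02, 0], "spin": 0, "hand": 21}, {"xyz": [0, 0.04, 0], "spin": 0, "hand": 21}, {"xyz": [0, 0.06, 0], "spin": 0, "hand": 21}, {"xyz": [0, 0.06, 0], "spin": 0, "hand": 21}, {"xyz": [0, 0.06, 0], "spin": 0, "hand": 21}])

```text
clock: 6.12
eef_pos: [0.5771, 0.2546, 0.1016]
eef_rot: [3.142, 0.0, 1.574]
wrist_force: [-1.2, 0.2, -0.4]
grip_width: 0.224
```

```bash
python3 g.py .5757 .2566 .1 89.55
python3 - <<'E'
from h import *
from m1 import meas
for i in range(1):
  s,_=bot.camera("scene"); t,_=bot.camera("top"); meas(t,s)
E
```

```text
t 6.125 pos [0.5771 0.2546 0.1016] rot [3.1416e+00 1.0000e-04 1.5735e+00] yaw 90.16 q6 [17.8 17.7] F [-1.18  0.19 -0.38] grip mm 21.26
units [ 0.068 -0.045  0.052] spin 0.121 dist rows 0.0
top red 27 [277.57 247.42] world [0.4477 0.1297] dir deg 179.21 len [0.0085 0.0519]
top red 9 [277.37 258.79] world [0.4071 0.1296] dir deg 176.96 len [0.0077 0.0218]
scene red 3 [380.73 191.58] world [0.4105 0.1269] dir deg -173.91 len [0.0117 0.0203]
scene red 10 [376.72 198.7 ] world [0.4514 0.1268] dir deg -178.73 len [0.0111 0.041 ]
```

Emit:
apply_moves(deltas=[{"xyz": [0, -0.02, 0], "spin": 0, "hand": 34}, {"xyz": [0, -0.02, 0], "spin": 0, "hand": 34}, {"xyz": [0, 0, -0.8], "spin": 0, "hand": 34}, {"xyz": [0, 0, -2.2], "spin": 0, "hand": 34}, {"xyz": [0, 0, -4], "spin": 0, "hand": 50}])

```text
clock: 6.85
eef_pos: [0.5767, 0.2543, 0.2221]
eef_rot: [-3.14, 0.001, 1.573]
wrist_force: [0.1, 0.6, -0.5]
grip_width: 0.417
```

```bash
python3 g.py .4855 -.2741 .25 77.2;python3 g.py .4855 -.2741 .25 -12.8;
```

```text
t 6.85 pos [0.5767 0.2543 0.2221] rot [-3.1398e+00  8.0000e-04  1.5734e+00] yaw 90.15 q6 [17.8 17.7] F [ 0.08  0.55 -0.48] grip mm 39.62
units [-17.607  -3.089  -0.911] spin 2.59 dist rows 8.9
t 6.85 pos [0.5767 0.2543 0.2221] rot [-3.1398e+00  8.0000e-04  1.5734e+00] yaw 90.15 q6 [17.8 17.7] F [ 0.08  0.55 -0.48] grip mm 39.62
units [-17.607  -3.089  -0.911] spin 20.59 dist rows 8.9
```

Emit:
apply_moves(deltas=[{"xyz": [-1.75, -0.3, -0.1], "spin": 0.3, "hand": 70}, {"xyz": [-3.5, -0.6, -0.2], "spin": 0.6, "hand": 70}, {"xyz": [-5.3, -0.9, -0.3], "spin": 0.9, "hand": 70}, {"xyz": [-7.1, -1.2, -0.4], "spin": 1.2, "hand": 70}, {"xyz": [-8.9, -1.55, -0.5], "spin": 1.5, "hand": 70}])

```text
clock: 7.48
eef_pos: [0.5309, -0.0143, 0.2369]
eef_rot: [3.141, 0.0, 1.442]
wrist_force: [0.3, 0.5, -0.2]
grip_width: 0.737
```

```bash
python3 - <<'E'
from h import *
from m1 import meas
s,_=bot.camera("scene"); t,_=bot.camera("top"); meas(t,s); np.savez("d.npz",s=s,t=t)
cv2.imwrite("pics/d.png",np.hstack([cv2.resize(s[130:290,200:440],(480,320)),cv2.resize(t[160:280,225:345],(320,320))]))
E
python3 g.py .4855 -.2741 .18 77.2
```

```text
top red 30 [277.58 246.99] world [0.4492 0.1297] dir deg 179.29 len [0.0085 0.055 ]
top red 9 [277.38 258.75] world [0.4073 0.1296] dir deg 176.62 len [0.0079 0.022 ]
scene red 2 [290.44 184.42] world [ 0.51   -0.1745] dir deg -153.64 len [0.0065 0.0217]
scene red 3 [380.73 191.57] world [0.4105 0.1269] dir deg -172.53 len [0.0117 0.02  ]
scene red 13 [376.29 199.41] world [0.4554 0.1268] dir deg -179.41 len [0.0111 0.0492]
t 7.575 pos [ 0.5307 -0.0165  0.2371] rot [3.1409e+00 8.0000e-04 1.4379e+00] yaw 82.38 q6 [-8.9 -1.2] F [0.61 0.16 1.12] grip mm 69.99
units [-8.709 -0.356  1.911] spin 1.037 dist rows 4.5
```

View pics/d.png

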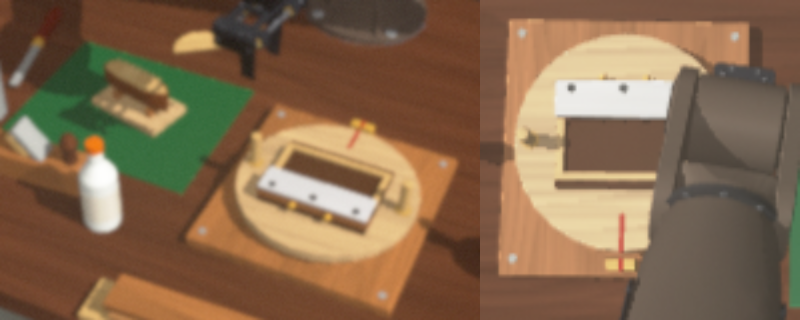

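The scene crop shows the boat untouched at (140,95) and the stand's line and mark aligned at (357,130). In the top crop the line at (622,240) is on the mark at (621,264). Next, the boat.

Emit:
apply_moves(deltas=[{"xyz": [-1.75, -0.1, 0.3], "spin": 0.2, "hand": 70}, {"xyz": [-3.5, -0.2, 0.7], "spin": 0.4, "hand": 70}, {"xyz": [-5.25, -0.3, 1.1], "spin": 0.6, "hand": 70}, {"xyz": [-7.0, -0.35, 1.5], "spin": 0.8, "hand": 70}, {"xyz": [-8.65, -0.35, 1.9], "spin": 1.0, "hand": 70}])

```text
clock: 8.2
eef_pos: [0.4877, -0.2699, 0.1794]
eef_rot: [3.141, 0.0, 1.355]
wrist_force: [0.1, 0.3, -0.1]
grip_width: 0.734
```

```bash
python3 - <<'E'
from h import *
s,_=bot.camera("scene"); t,_=bot.camera("top")
cv2.imwrite("pics/e.png",np.hstack([cv2.resize(s[130:230,210:340],(520,400))]))
E
python3 g.py .4855 -.2741 .058 77.2
```

```text
t 8.3 pos [ 0.4872 -0.2718  0.1783] rot [-3.1408e+00  2.0000e-04  1.3518e+00] yaw 77.45 q6 [-35.9 -23.4] F [ 0.12  0.06 -0.07] grip mm 70.03
units [-0.086 -0.035  4.011] spin 0.05 dist rows 2.0
```

View pics/e.png

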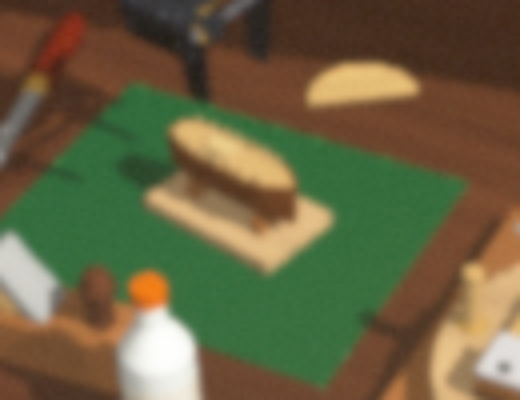

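```bash
python3 - <<'E'
from h import *
a=np.radians(-12.5);u=np.array([np.cos(a),np.sin(a),0])
for k in(.041,-.041): print((proj("scene",np.array([.4872,-.2718,.160])+k*u)-[210,130])*4)
print((proj("scene",[.4855,-.2741,.073])-[210,130])*4)
E
```

```text
[[197.992536    97.18107655]]
[[261.07402604  52.85625482]]
[[234.78539454 151.59910833]]
```

Emit:
apply_moves(deltas=[{"xyz": [-0.08, -0.03, 1.2], "spin": 0.05, "hand": 70}, {"xyz": [-0.08, -0.03, 2.4], "spin": 0.05, "hand": 70}, {"xyz": [-0.08, -0.03, 3.4], "spin": 0.05, "hand": 70}, {"xyz": [-0.08, -0.03, 3.95], "spin": 0.05, "hand": 66}, {"xyz": [-0.08, -0.03, 4.0], "spin": 0.05, "hand": 60}])

```text
clock: 8.93
eef_pos: [0.4864, -0.2701, 0.0592]
eef_rot: [-3.141, -0.0, 1.352]
wrist_force: [0.5, 0.2, 0.2]
grip_width: 0.65
```

Emit:
apply_moves(deltas=[{"xyz": [0, 0, 0], "spin": 0, "hand": 54}, {"xyz": [0, 0, 0], "spin": 0, "hand": 48}, {"xyz": [0, 0, 0], "spin": 0, "hand": 42}, {"xyz": [0, 0, 0], "spin": 0, "hand": 38}, {"xyz": [0, 0, 0], "spin": 0, "hand": 38}])

```text
clock: 9.55
eef_pos: [0.4865, -0.2709, 0.0604]
eef_rot: [3.141, 0.0, 1.351]
wrist_force: [-0.4, 1.3, 6.4]
grip_width: 0.461
```

```bash
python3 g.py .4855 -.2741 .058 77.2
```

```text
t 9.55 pos [ 0.4865 -0.2709  0.0604] rot [3.1408e+00 4.0000e-04 1.3506e+00] yaw 77.39 q6 [-35.9 -23.3] F [-0.36  1.32  6.4 ] grip mm 43.88
units [-0.11  -0.009  0.079] spin 0.037 dist rows 0.1
```

Gripped at 43.9 mm with no side load. Lifting.

Emit:
apply_moves(deltas=[{"xyz": [0, 0, -0.3], "spin": 0, "hand": 38}, {"xyz": [0, 0, -1.2], "spin": 0, "hand": 38}, {"xyz": [0, 0, -2.6], "spin": 0, "hand": 38}, {"xyz": [0, 0, -4.2], "spin": 0, "hand": 38}, {"xyz": [0, 0, -5.6], "spin": 0, "hand": 38}])

```text
clock: 10.18
eef_pos: [0.486, -0.2705, 0.2296]
eef_rot: [3.141, 0.0, 1.351]
wrist_force: [0.2, -0.3, -4.1]
grip_width: 0.461
```

```bash
python3 g.py .553 .132 .235 89.55
```

```text
t 10.175 pos [ 0.486  -0.2705  0.2296] rot [3.1414e+00 1.0000e-04 1.3510e+00] yaw 77.41 q6 [-35.9 -23.3] F [ 0.24 -0.34 -4.08] grip mm 43.84
units [13.582 -0.747 -0.181] spin -2.429 dist rows 6.8
```

Carry over in 10 rows with gentle acceleration.

Emit:
apply_moves(deltas=[{"xyz": [0.6, 0, -0.1], "spin": -0.1, "hand": 38}, {"xyz": [1.8, -0.1, -0.2], "spin": -0.4, "hand": 38}, {"xyz": [3.2, -0.2, -0.2], "spin": -0.7, "hand": 38}, {"xyz": [4.8, -0.3, -0.2], "spin": -1.0, "hand": 38}, {"xyz": [6.4, -0.4, -0.2], "spin": -1.3, "hand": 38}])

```text
clock: 10.8
eef_pos: [0.5157, -0.0784, 0.2321]
eef_rot: [-3.139, -0.001, 1.466]
wrist_force: [0.1, -0.6, -3.7]
grip_width: 0.457
```

```bash
python3 g.py .553 .132 .235 89.55
```

```text
t 10.8 pos [ 0.5157 -0.0784  0.2321] rot [-3.1390e+00 -5.0000e-04  1.4655e+00] yaw 83.97 q6 [-15.9  -9.9] F [ 0.1  -0.65 -3.71] grip mm 43.43
units [ 7.104  0.5   -0.095] spin -1.116 dist rows 3.6
```

Emit:
apply_moves(deltas=[{"xyz": [1.6, 0.1, 0], "spin": -0.3, "hand": 38}, {"xyz": [3.2, 0.2, 0], "spin": -0.6, "hand": 38}, {"xyz": [4.8, 0.35, 0], "spin": -0.9, "hand": 38}, {"xyz": [6.2, 0.45, 0], "spin": -1.05, "hand": 38}, {"xyz": [7.0, 0.5, 0], "spin": -1.1, "hand": 38}])

```text
clock: 11.42
eef_pos: [0.5526, 0.1292, 0.2318]
eef_rot: [-3.139, 0.0, 1.563]
wrist_force: [0.5, 0.2, -4.5]
grip_width: 0.464
```

Emit:
apply_moves(deltas=[{"xyz": [0.05, 0, 0.3], "spin": 0, "hand": 38}, {"xyz": [0.05, 0, 1.0], "spin": 0, "hand": 38}, {"xyz": [0.05, 0, 1.6], "spin": 0, "hand": 38}, {"xyz": [0.05, 0, 1.9], "spin": 0, "hand": 38}, {"xyz": [0.05, 0, 2.0], "spin": 0, "hand": 38}])

```text
clock: 12.05
eef_pos: [0.5532, 0.1276, 0.1727]
eef_rot: [-3.14, 0.0, 1.56]
wrist_force: [-0.6, 0.3, -3.8]
grip_width: 0.459
```

```bash
python3 - <<'E'
from h import *
s,_=bot.camera("scene"); t,_=bot.camera("top"); np.savez("f.npz",s=s,t=t)
cv2.imwrite("pics/f.png",np.hstack([cv2.resize(s[140:240,300:430],(400,308)),cv2.resize(t[160:280,220:340],(308,308))]))
cv2.imwrite("pics/f2.png",cv2.resize(s[150:230,310:420],None,fx=7,fy=7,interpolation=cv2.INTER_CUBIC))
E
python3 g.py .553 .132 .13 89.55
```

```text
t 12.15 pos [0.5536 0.1278 0.1735] rot [-3.1413e+00  1.0000e-04  1.5601e+00] yaw 89.39 q6 [6.3 7. ] F [-0.65 -0.15 -4.05] grip mm 43.95
units [ 0.142 -0.021  1.449] spin -0.032 dist rows 0.7
```

View pics/f.png

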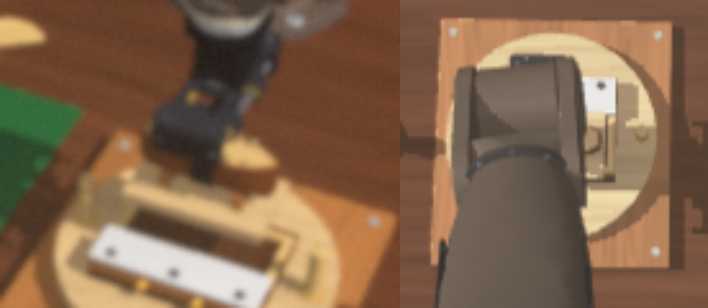

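View pics/f2.png

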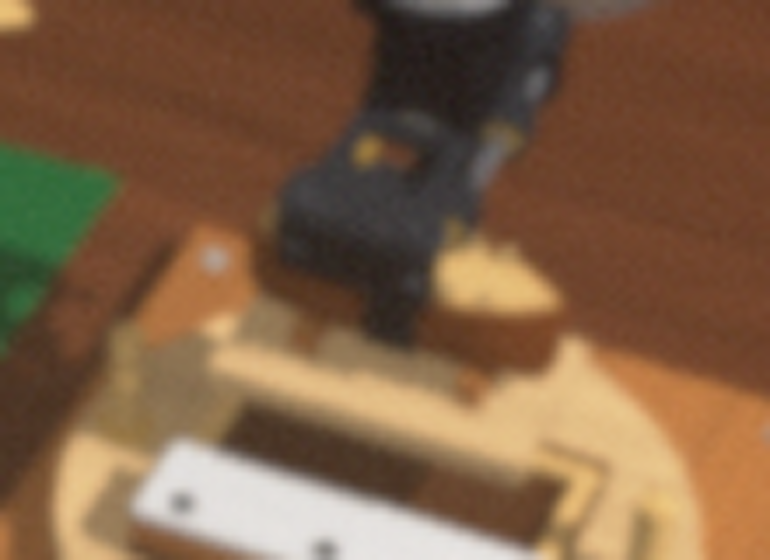

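```bash
cat > ov.py <<'E'
from h import *
# overlay predicted: board (given boat origin) and nest parts, on scene crop
def ov(img,n,board,out,box,f,yaw=-.45,tilt=0):
    x0,y0,x1,y1=box
    im=cv2.resize(img[y0:y1,x0:x1],None,fx=f,fy=f,interpolation=cv2.INTER_CUBIC)
    def W(o,a,pts):
        c,s=np.cos(np.radians(a)),np.sin(np.radians(a)); p=np.array(pts,float)
        return np.c_[o[0]+c*p[:,0]-s*p[:,1],o[1]+s*p[:,0]+c*p[:,1],o[2]+p[:,2]]
    def pl(X,col):
        u=((proj(n,X)-[x0,y0]+.5)*f-.5).round().astype(int); cv2.polylines(im,[u.reshape(-1,1,2)],True,col,1)
    nest=(.5747,.1286,.06)
    pl(W(nest,-.45,[[28,-91,22],[78,-91,22],[78,91,22],[28,91,22]])*1 if 0 else W(nest,-.45,np.array([[28,-91,22],[78,-91,22],[78,91,22],[28,91,22]])/1e3),(255,0,0))
    pl(W(nest,-.45,np.array([[-55,-91,5],[-45,-91,5],[-45,91,5],[-55,91,5]])/1e3),(255,0,255))
    if board is not None:
        for z in(0,.012): pl(W(board,yaw,[[-.045,-.075,z],[.045,-.075,z],[.045,.075,z],[-.045,.075,z]]),(0,255,0))
    cv2.imwrite(out,im)
E
python3 - <<'E'
from ov import *
d=np.load("f.npz"); ov(d['s'],"scene",(.5536,.1245,.1165),"pics/f3.png",(300,150,430,250),6)
E
```

```text
(no output)
```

View pics/f3.png

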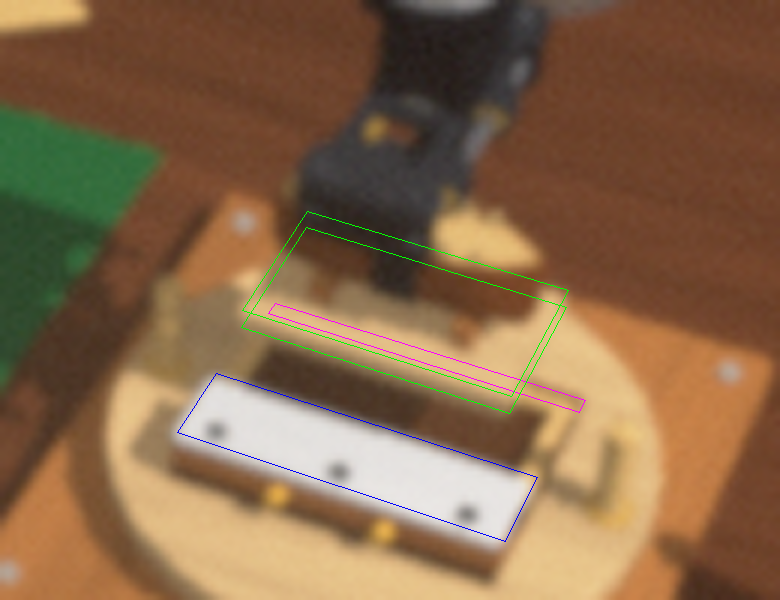

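The overlay matches the keeper plate (blue, around (360,455)). The held board (green) is pale on pale, so I'll use depth to check it.

```bash
python3 - <<'E'
from h import *
s,d=bot.camera("scene"); t,dt=bot.camera("top"); np.savez("f.npz",s=s,t=t,d=d,dt=dt)
K=P["scene"]["camera_matrix"];T=P["scene"]["world_from_camera"]
v,u=np.mgrid[0:400,0:640]
X=np.stack([(u-K[0,2])/K[0,0]*d,-(v-K[1,2])/K[1,1]*d,-d],-1)@T[:3,:3].T+T[:3,3]
z=X[...,2]
# points in board top band
m=(z>.119)&(z<.136)&(X[...,0]>.48)&(X[...,0]<.62)&(X[...,1]>.0)&(X[...,1]<.24)
print(m.sum())
if m.sum():
    q=X[m]; print(np.percentile(q,[1,5,50,95,99],axis=0).round(4))
zz=np.clip((z-.04)/.16*255,0,255).astype(np.uint8)
c=cv2.applyColorMap(zz,cv2.COLORMAP_JET)[150:240,300:430]
cv2.imwrite("pics/f4.png",cv2.resize(c,None,fx=6,fy=6,interpolation=cv2.INTER_NEAREST))
# calibrate: plate top height
m2=(s.min(-1)>190); m2[:, :300]=0;m2[:,430:]=0;m2[:180]=0;m2[250:]=0
q=X[m2];print("plate",len(q),np.median(q,axis=0).round(4))
E
```

```text
640
[[0.519  0.0482 0.1197]
 [0.545  0.0544 0.1215]
 [0.5811 0.1294 0.1282]
 [0.6028 0.1947 0.1322]
 [0.6046 0.1973 0.1339]]
plate 565 [0.6322 0.1338 0.0826]
```

View pics/f4.png

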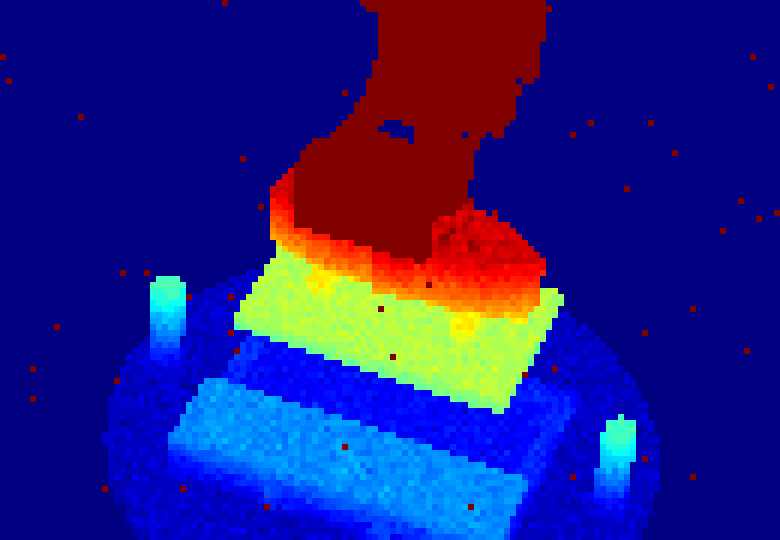

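```bash
cat > dep.py <<'E'
from h import *
def cloud(d):
    K=P["scene"]["camera_matrix"];T=P["scene"]["world_from_camera"]
    v,u=np.mgrid[0:400,0:640]
    return np.stack([(u-K[0,2])/K[0,0]*d,-(v-K[1,2])/K[1,1]*d,-d],-1)@T[:3,:3].T+T[:3,3]
def rect(X,z0,z1,box):
    m=(X[...,2]>z0)&(X[...,2]<z1)&(X[...,0]>box[0])&(X[...,0]<box[1])&(X[...,1]>box[2])&(X[...,1]<box[3])
    m=cv2.morphologyEx(m.astype(np.uint8),cv2.MORPH_OPEN,np.ones((3,3)))>0
    return X[m]
E
python3 - <<'E'
from dep import *
f=np.load("f.npz");X=cloud(f['d'])
for nm,q in(("plate",rect(X,.076,.090,(.59,.67,0,.26))),("board",rect(X,.122,.134,(.5,.65,0,.26)))):
    print(nm,len(q),np.median(q[:,2]).round(4),cv2.minAreaRect((q[:,:2]*1000).astype(np.float32)))
    # near edge: bin by y, max x ; ends: bin by x, extremes of y
    ys=np.arange(q[:,1].min()+.02,q[:,1].max()-.02,.01)
    mx=[np.percentile(q[abs(q[:,1]-y)<.005,0],98) for y in ys]; mn=[np.percentile(q[abs(q[:,1]-y)<.005,0],2) for y in ys]
    print(" far x edge fit",np.polyfit(ys-.1286,mx,1).round(4),"low",np.median(mn).round(4))
    xs=np.median(mx)-np.arange(.01,.04,.006)
    print(" y lo/hi",np.median([np.percentile(q[abs(q[:,0]-x)<.003,1],2) for x in xs]).round(4),np.median([np.percentile(q[abs(q[:,0]-x)<.003,1],98) for x in xs]).round(4))
E
```

```text
plate 706 0.0825 ((631.411865234375, 125.29843139648438), (56.986629486083984, 181.781494140625), 0.05247123911976814)
 far x edge fit [0.0145 0.6567] low 0.6073
 y lo/hi 0.038 0.211
board 561 0.1284 ((562.3069458007812, 122.5071792602539), (92.24475860595703, 153.0235595703125), 2.5956404209136963)
 far x edge fit [0.016  0.6026] low 0.554
 y lo/hi 0.0515 0.1936
```

Depth works well. Relative to the plate, the board's keeper edge is at nest x ≈ +23.6 mm and its y offset is about −2.5 mm. I'll correct y and lower towards the strip.

Emit:
apply_moves(deltas=[{"xyz": [0.09, -0.03, 0.3], "spin": 0, "hand": 38}, {"xyz": [0.09, -0.03, 0.8], "spin": 0, "hand": 38}, {"xyz": [0.09, -0.03, 1.2], "spin": 0, "hand": 38}, {"xyz": [0.09, -0.03, 1.45], "spin": 0, "hand": 38}, {"xyz": [0.09, -0.03, 1.55], "spin": 0, "hand": 38}])

```text
clock: 12.88
eef_pos: [0.5527, 0.1306, 0.1264]
eef_rot: [-3.141, 0.0, 1.56]
wrist_force: [-0.2, -1.1, -4.2]
grip_width: 0.461
```

```bash
cat > look.py <<'E'
from dep import *
import sys
nm=sys.argv[1]
s,d=bot.camera("scene"); t,_=bot.camera("top"); np.savez(nm+".npz",s=s,t=t,d=d)
X=cloud(d)
zz=np.clip((X[...,2]-.04)/.06*255,0,255).astype(np.uint8)
c=cv2.applyColorMap(zz,cv2.COLORMAP_JET)[150:240,310:420]
cv2.imwrite(f"pics/{nm}.png",np.vstack([cv2.resize(s[150:240,310:420],None,fx=3.5,fy=3.5,interpolation=cv2.INTER_CUBIC),cv2.resize(c,(385,315),interpolation=cv2.INTER_NEAREST)])[:600])
st=bot.state();print(st['clock'],st['eef_pos'].round(4),st['wrist_force'].round(2))
# board profile across x (nest frame: subtract scene offset 4.3mm x)
Xn=X-np.array([.5790,.1250,.0600]); 
for y0 in(-.06,-.03,.0,.03,.06):
    r=[]
    for x0 in np.arange(-.07,.05,.01):
        m=(abs(Xn[...,1]-y0)<.008)&(abs(Xn[...,0]-x0)<.005)&(abs(Xn[...,2])<.2)
        r.append(round(float(np.median(Xn[m][:,2]))*1e3,1) if m.sum()>2 else None)
    print("y",y0,r)
E
python3 look.py g1
```

```text
12.975 [0.5528 0.1307 0.1268] [ 0.08  0.19 -3.73]
y -0.06 [None, None, None, None, 20.3, 21.8, 57.3, 22.0, 20.2, 18.8, 23.9, 23.2]
y -0.03 [None, None, None, None, None, 23.2, 27.2, 52.6, 21.5, 22.5, 21.6, 23.3]
y 0.0 [None, None, 110.7, None, None, 21.1, 179.5, 62.0, 71.3, 21.0, 23.6, 27.4]
y 0.03 [150.7, 150.4, 144.5, 138.8, 141.8, 142.0, 138.8, 70.2, 148.3, 137.6, 132.7, 25.6]
y 0.06 [None, None, None, 49.9, 22.7, 53.4, 60.4, 22.5, 20.6, 19.6, 22.2, 23.1]
```

View pics/g1.png

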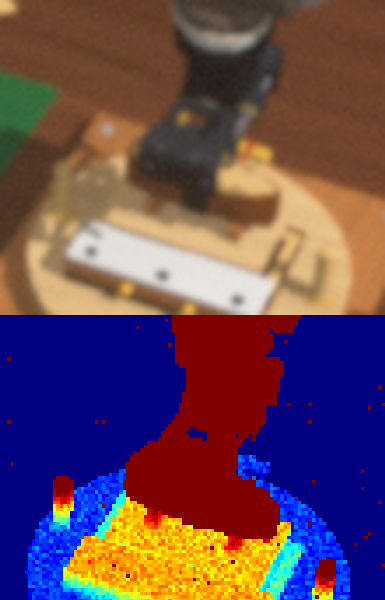

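The board, seen edge on at (180,545) in the depth crop, hangs about 4 mm above the strip with cheeks clear at both ends. I'll lower to contact.

Emit:
apply_moves(deltas=[{"xyz": [0, 0, 0.05], "spin": 0, "hand": 38}, {"xyz": [0, 0, 0.08], "spin": 0, "hand": 38}, {"xyz": [0, 0, 0.11], "spin": 0, "hand": 38}, {"xyz": [0, 0, 0.12], "spin": 0, "hand": 38}, {"xyz": [0, 0, 0.12], "spin": 0, "hand": 38}])

```text
clock: 13.6
eef_pos: [0.5528, 0.1307, 0.1235]
eef_rot: [3.142, 0.0, 1.56]
wrist_force: [0.3, 1.2, -3.5]
grip_width: 0.465
```

```bash
python3 g.py .553 .131 .122 89.55
```

```text
t 13.6 pos [0.5528 0.1307 0.1235] rot [3.1416e+00 1.0000e-04 1.5605e+00] yaw 89.41 q6 [6.6 7.2] F [ 0.28  1.22 -3.55] grip mm 44.18
units [0.011 0.006 0.051] spin -0.028 dist rows 0.0
```

Emit:
apply_moves(deltas=[{"xyz": [0, 0, 0.03], "spin": 0, "hand": 38}, {"xyz": [0, 0, 0.04], "spin": 0, "hand": 42}, {"xyz": [0, 0, 0.04], "spin": 0, "hand": 45}, {"xyz": [0, 0, 0.04], "spin": 0, "hand": 46}, {"xyz": [0, 0, 0.04], "spin": 0, "hand": 48}])

```text
clock: 14.22
eef_pos: [0.553, 0.1307, 0.1225]
eef_rot: [3.141, -0.0, 1.56]
wrist_force: [0.2, 0.3, -1.0]
grip_width: 0.5
```

```bash
python3 look.py g2
```

```text
14.325 [0.5529 0.1307 0.1224] [ 0.72  0.15 -0.72]
y -0.06 [None, None, None, None, 15.8, 17.5, 52.1, 18.4, 16.4, 15.6, 22.8, 21.1]
y -0.03 [None, None, None, None, 14.8, 17.4, 18.2, 47.6, 15.9, 18.5, 21.7, 23.2]
y 0.0 [None, None, 106.3, None, None, 15.3, 171.9, 54.2, 65.7, 17.4, 22.5, 27.4]
y 0.03 [156.9, 146.6, 143.8, 136.4, 141.2, 78.8, 157.5, 62.9, 142.3, 137.8, 138.5, 24.6]
y 0.06 [None, 18.4, None, 70.1, 18.6, 43.7, 57.9, 17.9, 17.6, 16.2, 19.9, 22.2]
```

View pics/g2.png

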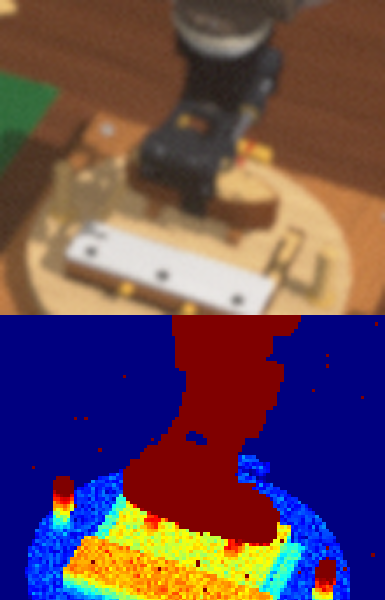

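The board now rests on the strip with a slight lean; the top of the keeper edge is about 16 mm above the bed. I'll open further so the edge settles.

Emit:
apply_moves(deltas=[{"xyz": [0, 0, 0], "spin": 0, "hand": 50}, {"xyz": [0, 0, 0], "spin": 0, "hand": 52}, {"xyz": [0, 0, 0], "spin": 0, "hand": 54}, {"xyz": [0, 0, 0], "spin": 0, "hand": 57}, {"xyz": [0, 0, 0], "spin": 0, "hand": 60}])

```text
clock: 14.95
eef_pos: [0.5527, 0.1307, 0.1223]
eef_rot: [-3.141, 0.0, 1.56]
wrist_force: [0.4, 0.0, -0.3]
grip_width: 0.625
```

```bash
python3 look.py g3
```

```text
15.05 [0.5528 0.1307 0.1223] [ 0.   -0.18 -0.59]
y -0.06 [None, None, None, None, 14.9, 18.3, 42.0, 49.9, 12.8, 14.2, 21.7, 22.8]
y -0.03 [None, None, None, None, None, 14.5, 16.0, 47.4, 15.5, 15.7, 23.3, 21.7]
y 0.0 [None, None, 98.7, None, None, 12.4, 176.3, 158.0, 56.8, 76.4, 23.0, 28.3]
y 0.03 [146.3, 144.8, 141.1, 138.6, 136.7, 137.8, 140.4, 57.5, 73.5, 146.1, 136.9, 25.4]
y 0.06 [None, None, None, None, 17.0, 43.7, 52.3, 51.3, 13.1, 15.9, 21.6, 21.9]
```

View pics/g3.png

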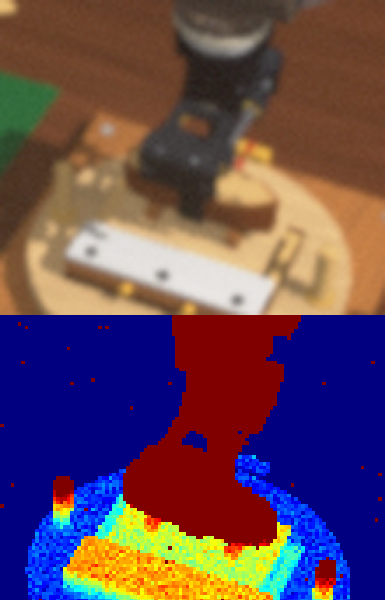

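The keeper edge has settled to a top of about 13 mm, below the 16 mm lip, and the board is tilted on the strip. I'll rise clear and look.

Emit:
apply_moves(deltas=[{"xyz": [0, 0, -0.4], "spin": 0, "hand": 62}, {"xyz": [0, 0, -1.2], "spin": 0, "hand": 62}, {"xyz": [0, 0, -2.4], "spin": 0, "hand": 62}, {"xyz": [0, 0, -3.6], "spin": 0, "hand": 62}, {"xyz": [-0.2, -1.2, -4.2], "spin": 2, "hand": 50}])

```text
clock: 15.68
eef_pos: [0.5179, 0.1251, 0.2507]
eef_rot: [3.138, -0.001, 1.383]
wrist_force: [0.2, 0.6, -0.2]
grip_width: 0.59
```

```bash
python3 look.py g4; python3 g.py .487 .1286 .2 -0.45
```

```text
15.775 [0.515  0.125  0.2511] [ 1.24 -0.53 -1.  ]
y -0.06 [None, None, None, None, 74.3, 32.5, 45.2, 58.1, 12.9, 15.0, 21.4, 24.2]
y -0.03 [None, None, None, 77.1, 75.5, 75.5, 29.9, 54.8, 12.8, None, 21.5, 24.3]
y 0.0 [None, None, None, 76.1, 87.7, 77.3, 72.6, 55.2, 15.4, 13.3, 23.2, 24.3]
y 0.03 [None, None, None, 76.5, 74.7, 74.0, 69.8, 51.7, 16.3, None, 22.4, 23.0]
y 0.06 [None, 17.6, None, None, 17.2, 59.8, 51.7, 32.3, 13.6, 16.4, 21.2, 23.2]
t 15.775 pos [0.515  0.125  0.2511] rot [ 3.1390e+00 -8.0000e-04  1.3822e+00] yaw 79.19 q6 [ 6.5 17.3] F [ 1.24 -0.53 -1.  ] grip mm 52.02
units [-0.057 -0.945  1.701] spin 15.928 dist rows 1.0
```

View pics/g4.png

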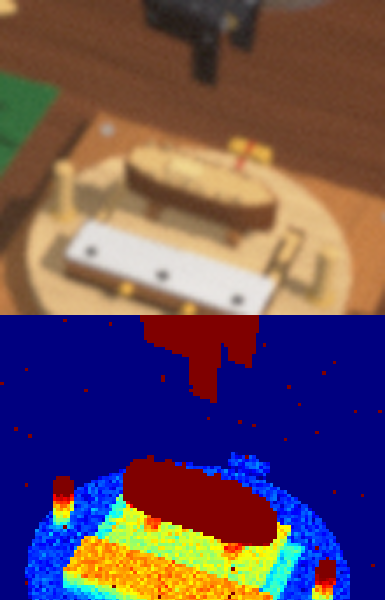

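The deck is about 74–77 mm above the bed, a lean of roughly 0.07 rad towards the keeper. The boat at (200,190) sits inside the cheeks and the gripper is clear. I'll turn the gripper 90° to push on the board's front edge.

Emit:
apply_moves(deltas=[{"xyz": [0, -0.3, 0], "spin": 2, "hand": 40}, {"xyz": [-0.05, -0.6, 0], "spin": 4, "hand": 30}, {"xyz": [-0.05, -0.9, 0.1], "spin": 6, "hand": 20}, {"xyz": [-0.1, -1.1, 0.3], "spin": 8, "hand": 20}, {"xyz": [-0.1, -1.15, 0.5], "spin": 10, "hand": 20}])

```text
clock: 16.4
eef_pos: [0.4824, 0.1285, 0.2334]
eef_rot: [3.141, -0.0, 0.509]
wrist_force: [0.8, 0.5, -0.0]
grip_width: 0.212
```

```bash
python3 g.py .480 .127 .2 -0.45
```

```text
t 16.4 pos [0.4824 0.1285 0.2334] rot [ 3.1414e+00 -3.0000e-04  5.0940e-01] yaw 29.19 q6 [ 7.3 68.1] F [ 0.77  0.52 -0.05] grip mm 20.13
units [-0.094  0.005  1.113] spin 5.928 dist rows 0.6
```

Emit:
apply_moves(deltas=[{"xyz": [-0.05, 0, 0.2], "spin": 2, "hand": 20}, {"xyz": [-0.1, 0, 0.6], "spin": 4, "hand": 20}, {"xyz": [-0.1, 0, 1.2], "spin": 5.9, "hand": 20}, {"xyz": [-0.1, 0, 2.0], "spin": 5.9, "hand": 20}, {"xyz": [-0.1, 0, 3.2], "spin": 5.9, "hand": 20}])

```text
clock: 17.02
eef_pos: [0.4806, 0.1271, 0.1372]
eef_rot: [-3.141, -0.002, 0.0]
wrist_force: [0.6, 0.3, 0.1]
grip_width: 0.209
```

```bash
python3 g.py .480 .127 .0875 -0.45; python3 look.py g5
```

```text
t 17.025 pos [0.4806 0.1271 0.1372] rot [-3.1414e+00 -2.3000e-03  2.0000e-04] yaw 0.01 q6 [ 7.2 97.2] F [0.59 0.33 0.08] grip mm 19.88
units [-0.025  0.003  1.657] spin 0.093 dist rows 0.8
17.125 [0.4787 0.1268 0.1349] [ 0.23 -0.66  1.04]
y -0.06 [171.4, 175.3, None, None, 73.7, 71.0, 52.6, 49.8, 13.1, 17.0, 20.6, 23.1]
y -0.03 [172.2, 152.0, None, 75.2, 75.4, 47.4, 30.7, 56.1, 14.0, 16.8, 22.1, 22.9]
y 0.0 [179.0, None, None, 73.3, 75.3, 73.2, 70.7, 53.6, 14.8, None, 22.9, 21.3]
y 0.03 [177.3, 153.3, None, 74.9, 76.3, 73.2, 27.7, 54.6, 15.7, 12.3, 21.9, 22.3]
y 0.06 [170.0, 165.2, None, 14.9, 15.6, 54.0, 55.9, 31.0, 12.8, None, 22.3, 23.7]
```

View pics/g5.png

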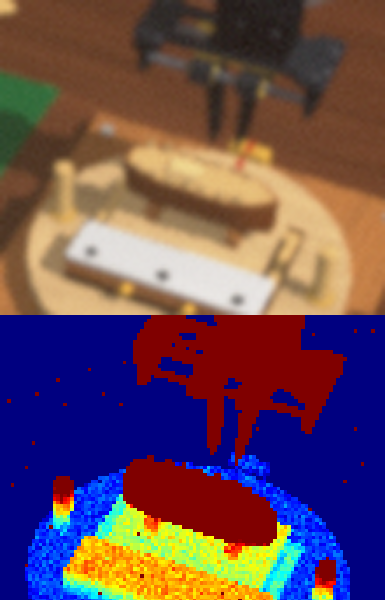

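The closed fingers are at about (230,120), in front of the boat (robot side). I'll lower to the board-edge height.

Emit:
apply_moves(deltas=[{"xyz": [0, 0, 0.5], "spin": 0.1, "hand": 20}, {"xyz": [0, 0, 1.0], "spin": 0.1, "hand": 20}, {"xyz": [0, 0, 1.35], "spin": 0.1, "hand": 20}, {"xyz": [0, 0, 1.52], "spin": 0.1, "hand": 20}, {"xyz": [0, 0, 1.56], "spin": 0.1, "hand": 20}])

```text
clock: 17.75
eef_pos: [0.4797, 0.1269, 0.0903]
eef_rot: [3.141, 0.0, -0.01]
wrist_force: [-0.8, 0.0, -0.2]
grip_width: 0.207
```

```bash
python3 g.py .4977 .127 .0875 -0.45
```

```text
t 17.75 pos [0.4797 0.1269 0.0903] rot [ 3.1414e+00  2.0000e-04 -1.0300e-02] yaw -0.59 q6 [ 7.2 97.8] F [-0.76  0.05 -0.2 ] grip mm 19.68
units [ 0.6   -0.008  0.094] spin -0.028 dist rows 0.3
```

Emit:
apply_moves(deltas=[{"xyz": [0.1, 0, 0.08], "spin": 0, "hand": 20}, {"xyz": [0.25, 0, 0.08], "spin": 0, "hand": 20}, {"xyz": [0.4, 0, 0.08], "spin": 0, "hand": 20}, {"xyz": [0.5, 0, 0.08], "spin": 0, "hand": 20}, {"xyz": [0.55, 0, 0.08], "spin": 0, "hand": 20}])

```text
clock: 18.38
eef_pos: [0.4963, 0.1268, 0.0881]
eef_rot: [3.141, 0.0, -0.01]
wrist_force: [-1.7, 0.5, 0.2]
grip_width: 0.211
```

Emit:
apply_moves(deltas=[{"xyz": [0.06, 0, 0], "spin": 0, "hand": 20}, {"xyz": [0.12, 0, 0], "spin": 0, "hand": 20}, {"xyz": [0.18, 0, 0], "spin": 0, "hand": 20}, {"xyz": [0.24, 0, 0], "spin": 0, "hand": 20}, {"xyz": [0.3, 0, 0], "spin": 0, "hand": 20}])

```text
clock: 19.0
eef_pos: [0.5053, 0.1267, 0.0881]
eef_rot: [3.141, 0.0, -0.01]
wrist_force: [-1.7, 0.1, -1.4]
grip_width: 0.212
```

```bash
python3 look.py g6
```

```text
19.1 [0.5055 0.1267 0.0881] [-0.33 -0.29 -0.27]
y -0.06 [127.3, 127.5, 124.5, 106.4, 75.8, 73.2, 71.4, 52.0, 50.2, 15.3, 22.7, 21.7]
y -0.03 [None, 125.4, 124.1, 110.6, 91.5, 76.8, 20.5, 25.9, 54.3, 16.8, 21.8, 22.9]
y 0.0 [None, None, 148.1, 147.8, 185.8, 76.7, 26.1, 36.9, 60.8, 15.0, 22.7, 23.0]
y 0.03 [193.5, 191.4, 148.0, 129.6, 80.2, 76.6, 72.4, 67.0, 55.2, 16.1, 22.4, 22.9]
y 0.06 [130.1, 129.3, 128.6, 121.7, None, 15.3, 50.0, 54.3, 31.7, 14.4, 22.2, 22.9]
```

View pics/g6.png

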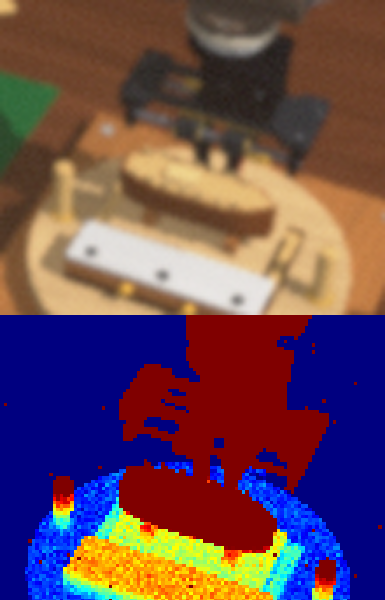

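The board is sliding with about 1 N and its keeper edge has just passed under the lip. I'll continue slowly.

Emit:
apply_moves(deltas=[{"xyz": [0.07, 0, 0], "spin": 0, "hand": 20}, {"xyz": [0.14, 0, 0], "spin": 0, "hand": 20}, {"xyz": [0.21, 0, 0], "spin": 0, "hand": 20}, {"xyz": [0.28, 0, 0], "spin": 0, "hand": 20}, {"xyz": [0.34, 0, 0], "spin": 0, "hand": 20}])

```text
clock: 19.73
eef_pos: [0.515, 0.1266, 0.088]
eef_rot: [3.141, 0.001, -0.01]
wrist_force: [-6.6, 0.4, 1.1]
grip_width: 0.208
```

Emit:
apply_moves(deltas=[{"xyz": [0.03, 0, 0], "spin": 0, "hand": 20}, {"xyz": [0.06, 0, 0], "spin": 0, "hand": 20}, {"xyz": [0.08, 0, 0], "spin": 0, "hand": 20}, {"xyz": [0.1, 0, 0], "spin": 0, "hand": 20}, {"xyz": [0.12, 0, 0], "spin": 0, "hand": 20}])

```text
clock: 20.35
eef_pos: [0.5171, 0.1264, 0.0879]
eef_rot: [3.141, 0.005, -0.01]
wrist_force: [-10.4, -1.1, 3.3]
grip_width: 0.208
```

```bash
python3 look.py g7
```

```text
20.45 [0.5171 0.1265 0.0878] [-10.71  -0.43   2.74]
y -0.06 [128.4, 127.4, 128.3, 126.6, 105.6, 125.4, 73.4, 18.2, 46.1, 60.8, 21.6, 23.6]
y -0.03 [115.4, None, 193.4, 125.8, 113.3, 98.8, 78.0, 71.5, 32.0, 57.9, 21.3, 22.7]
y 0.0 [None, None, None, 142.5, 146.3, 187.1, 75.0, 70.0, 53.0, 62.2, 21.3, 19.7]
y 0.03 [184.3, 191.7, 193.0, 150.9, 136.2, 108.6, 73.0, 47.8, 69.3, 59.7, 24.5, 24.4]
y 0.06 [130.1, 129.7, 129.9, 128.2, 108.8, 104.8, 17.1, 41.1, 55.4, 54.4, 23.2, 22.0]
```

View pics/g7.png

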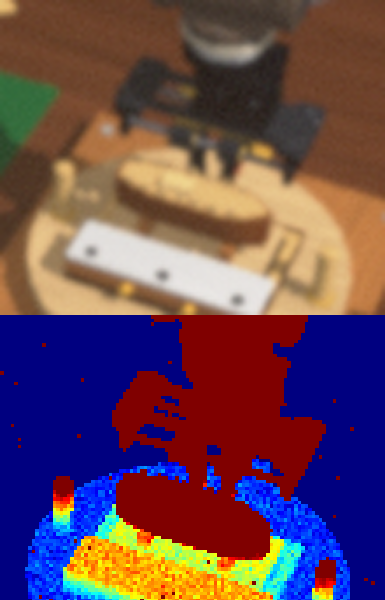

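Force is now 10.7 N as the sprung stop yields, and the board front is about 2–3 mm short of dropping. I'll advance in small steps and watch it.

Emit:
apply_moves(deltas=[{"xyz": [0.02, 0, 0], "spin": 0, "hand": 20}, {"xyz": [0.04, 0, 0], "spin": 0, "hand": 20}, {"xyz": [0.06, 0, 0], "spin": 0, "hand": 20}, {"xyz": [0.07, 0, 0], "spin": 0, "hand": 20}, {"xyz": [0.07, 0, 0], "spin": 0, "hand": 20}])

```text
clock: 21.08
eef_pos: [0.5193, 0.1264, 0.0875]
eef_rot: [3.141, 0.005, -0.01]
wrist_force: [-9.1, -0.3, -2.2]
grip_width: 0.211
```

```bash
python3 g.py .52 .127 .088 -.45; python3 - <<'E'
from h import *
from m1 import meas
s,_=bot.camera("scene"); t,_=bot.camera("top"); meas(t,s)
cv2.imwrite("pics/g8.png",cv2.resize(s[150:230,315:415],None,fx=7,fy=7,interpolation=cv2.INTER_CUBIC))
E
```

```text
t 21.075 pos [0.5193 0.1264 0.0875] rot [ 3.141   0.0046 -0.0103] yaw -0.59 q6 [ 6.6 97.2] F [-9.08 -0.3  -2.18] grip mm 20.11
units [ 0.024 -0.02  -0.016] spin -0.028 dist rows 0.0
top red 2 [241.33 250.22] world [0.4372 0.2591] dir deg 171.57 len [0.0059 0.0139]
```

View pics/g8.png

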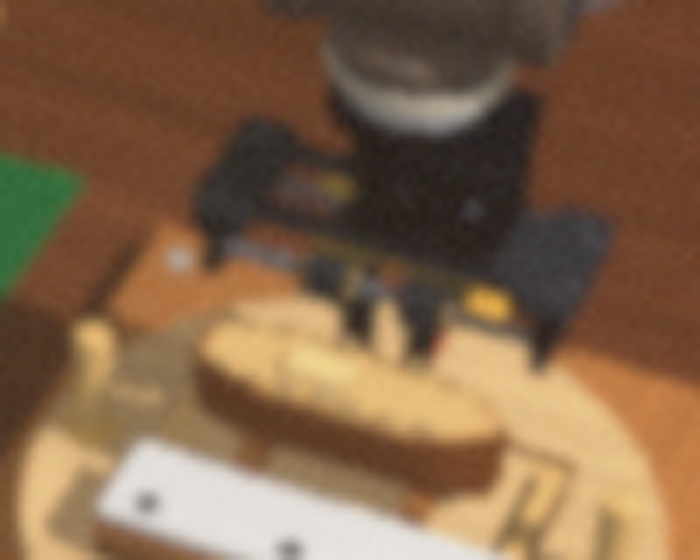

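```bash
cat > tilt.py <<'E'
from dep import *
s,d=bot.camera("scene"); X=cloud(d)-np.array([.5790,.1250,.0600])
# deck plane: points z 55..95mm within hull, board strips
m=(X[...,2]>.066)&(X[...,2]<.078)&(abs(X[...,1])<.05)&(X[...,0]>-.04)&(X[...,0]<.035)
m=cv2.morphologyEx(m.astype(np.uint8),cv2.MORPH_OPEN,np.ones((3,3)))>0
q=X[m]
for _ in range(3):
    A=np.c_[q,np.ones(len(q))][:,[0,1,3]]; c=np.linalg.lstsq(A,q[:,2],rcond=None)[0]; r=q[:,2]-A@c; q=q[abs(r)<2.0*r.std()]
print("deck n",len(q),"dz/dx %.4f dz/dy %.4f z0 %.1fmm"%(c[0],c[1],c[2]*1e3),"centre",(q[:,:2].mean(0)*1e3).round(1),"x range",np.percentile(q[:,0],[2,98]).round(4),"rms",r.std().round(4))
for lo,hi in((-.075,-.05),(.05,.075)):
    m=(X[...,1]>lo)&(X[...,1]<hi)&(X[...,2]>.006)&(X[...,2]<.021)&(X[...,0]>-.05)&(X[...,0]<.026)
    q=X[m]
    if len(q)>20:
        o=cv2.fitLine(np.float32(q[:,[0,2]]),cv2.DIST_HUBER,0,1e-4,1e-4).ravel(); print("board end",lo,len(q),"slope",(o[1]/o[0]).round(4),"at x,z mm",(o[2:]*1e3).round(1))
E
python3 tilt.py
```

```text
deck n 193 dz/dx -0.0570 dz/dy -0.0036 z0 73.7mm centre [8.7 5. ] x range [-0.0127  0.0257] rms 0.0021
board end -0.075 42 slope 0.127 at x,z mm [ 8.6 15.4]
board end 0.05 77 slope -0.0021 at x,z mm [-5.5 14.5]
```

The deck still slopes by 0.057, so the front edge is still on the strip. A little further.

Emit:
apply_moves(deltas=[{"xyz": [0.02, 0, 0], "spin": 0, "hand": 20}, {"xyz": [0.04, 0, 0], "spin": 0, "hand": 20}, {"xyz": [0.05, 0, 0], "spin": 0, "hand": 20}, {"xyz": [0.06, 0, 0], "spin": 0, "hand": 20}, {"xyz": [0.06, 0, 0], "spin": 0, "hand": 20}])

```text
clock: 21.85
eef_pos: [0.5208, 0.1264, 0.0874]
eef_rot: [3.141, 0.005, -0.01]
wrist_force: [-8.7, -0.3, -1.3]
grip_width: 0.212
```

```bash
python3 g.py .52 .127 .088 -.45; python3 tilt.py
```

```text
t 21.85 pos [0.5208 0.1264 0.0874] rot [ 3.1409  0.0052 -0.0102] yaw -0.59 q6 [ 6.6 97.2] F [-8.73 -0.29 -1.25] grip mm 20.2
units [-0.027 -0.02  -0.019] spin -0.027 dist rows 0.0
deck n 238 dz/dx -0.0554 dz/dy 0.0048 z0 73.9mm centre [9.9 4.4] x range [-0.0146  0.0275] rms 0.0025
board end -0.075 41 slope 0.1455 at x,z mm [ 7.2 14.6]
board end 0.05 74 slope 0.0049 at x,z mm [-2.9 14.7]
```

The stop has yielded about 6 mm, so the front edge should be past the strip. It appears to hang on finger friction (Fz about −1 to −2 N). I'll lower the fingers about 2.5 mm to carry the edge down behind the strip.

Emit:
apply_moves(deltas=[{"xyz": [0, 0, 0.02], "spin": 0, "hand": 20}, {"xyz": [0, 0, 0.04], "spin": 0, "hand": 20}, {"xyz": [0, 0, 0.06], "spin": 0, "hand": 20}, {"xyz": [0, 0, 0.08], "spin": 0, "hand": 20}, {"xyz": [0, 0, 0.08], "spin": 0, "hand": 20}])

```text
clock: 22.52
eef_pos: [0.5205, 0.1264, 0.0849]
eef_rot: [3.141, 0.006, -0.01]
wrist_force: [-10.5, 0.3, -2.3]
grip_width: 0.211
```

```bash
python3 g.py .52 .127 .088 -.45; python3 tilt.py; python3 look.py g9
```

```text
t 22.525 pos [0.5205 0.1264 0.0849] rot [ 3.1409  0.0058 -0.0102] yaw -0.59 q6 [ 6.6 97.2] F [-10.46   0.26  -2.26] grip mm 20.09
units [-0.019 -0.02  -0.102] spin -0.027 dist rows 0.1
deck n 245 dz/dx -0.0427 dz/dy 0.0009 z0 72.6mm centre [7.4 3.9] x range [-0.0173  0.0269] rms 0.0025
board end -0.075 37 slope 0.1821 at x,z mm [ 6.5 13.4]
board end 0.05 77 slope -0.0118 at x,z mm [-17.8  14.1]
22.675 [0.5205 0.1264 0.085 ] [-8.92  0.01 -1.84]
y -0.06 [122.4, 126.8, 126.2, 128.2, 117.2, 119.1, 74.2, 19.0, 44.1, 58.1, 21.4, 23.8]
y -0.03 [117.5, None, None, 125.6, 121.5, 101.8, 75.7, 72.0, 69.3, 53.2, 22.3, 21.8]
y 0.0 [None, None, None, 150.8, 135.8, 186.7, 73.7, 73.2, 46.3, 61.5, 24.5, 23.2]
y 0.03 [177.4, 183.0, 192.0, 182.7, 139.4, 107.6, 72.9, 71.5, 68.4, 56.4, 23.8, 22.0]
y 0.06 [127.2, 127.4, 125.4, 125.1, 123.1, 105.3, 17.7, 31.8, 49.8, 57.0, 22.7, 23.1]
```

View pics/g9.png

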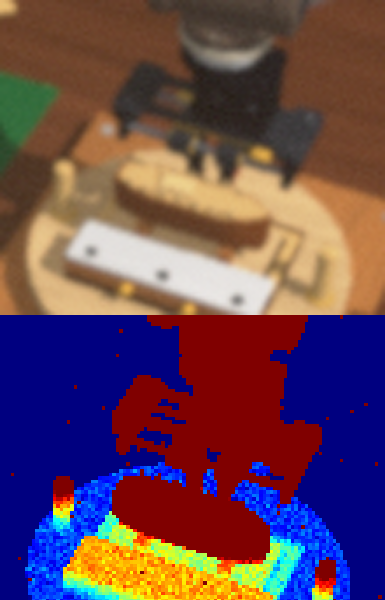

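The slope dropped to about 0.043 and the deck fell about 1.3 mm, so the edge went down with the fingers. Now I'll retreat so the spring brings the board against the strip.

Emit:
apply_moves(deltas=[{"xyz": [-0.06, 0, 0.01], "spin": 0, "hand": 20}, {"xyz": [-0.12, 0, 0.01], "spin": 0, "hand": 20}, {"xyz": [-0.18, 0, 0.01], "spin": 0, "hand": 20}, {"xyz": [-0.24, 0, 0.01], "spin": 0, "hand": 20}, {"xyz": [-0.3, 0, 0], "spin": 0, "hand": 20}])

```text
clock: 23.3
eef_pos: [0.5143, 0.1266, 0.086]
eef_rot: [-3.142, -0.001, -0.01]
wrist_force: [0.4, -1.1, 0.9]
grip_width: 0.209
```

```bash
python3 g.py .52 .127 .088 -.45; python3 tilt.py; python3 look.py h1
```

```text
t 23.3 pos [0.5143 0.1266 0.086 ] rot [-3.1415e+00 -1.3000e-03 -1.0500e-02] yaw -0.6 q6 [ 6.7 97.3] F [ 0.39 -1.1   0.89] grip mm 19.91
units [ 0.191 -0.014 -0.067] spin -0.03 dist rows 0.1
deck n 253 dz/dx 0.0150 dz/dy -0.0158 z0 72.2mm centre [1.9 4.7] x range [-0.0213  0.0226] rms 0.0026
board end -0.075 44 slope 0.167 at x,z mm [ 5.3 12.9]
board end 0.05 77 slope 0.032 at x,z mm [-5.4 12.7]
23.45 [0.5141 0.1266 0.0859] [0.75 0.09 0.09]
y -0.06 [126.0, 127.9, 126.9, 122.8, 104.9, 71.8, 68.9, 65.6, 52.3, 54.0, 22.1, 23.4]
y -0.03 [None, None, 158.9, 123.8, 104.5, 73.3, 69.5, 72.9, 27.5, 53.7, 21.7, 23.7]
y 0.0 [None, None, None, 138.3, 180.1, 129.4, 72.1, 70.5, 24.1, 56.5, 23.0, 22.3]
y 0.03 [187.7, 192.6, 191.7, 145.3, 129.5, 74.3, 71.9, 69.7, 27.2, 56.1, 21.8, 23.1]
y 0.06 [126.8, 127.1, 128.4, 125.3, 122.0, None, 70.0, 52.1, 49.6, 53.2, 22.7, 22.6]
```

View pics/h1.png

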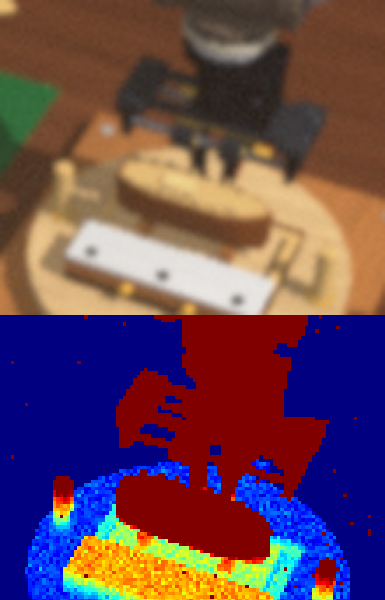

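Force is back to zero, the deck is about level and the hull centre is at nest x ≈ 0, so it looks seated. I'll back off and rise to verify.

Emit:
apply_moves(deltas=[{"xyz": [-0.3, 0, -0.1], "spin": 0, "hand": 20}, {"xyz": [-0.8, 0, -0.5], "spin": 0, "hand": 20}, {"xyz": [-1.2, 0, -1.5], "spin": 0, "hand": 20}, {"xyz": [-1.2, 0, -3.2], "spin": 0, "hand": 20}, {"xyz": [-1.2, 0, -5], "spin": 0, "hand": 20}])

```text
clock: 24.08
eef_pos: [0.4764, 0.127, 0.2378]
eef_rot: [3.141, 0.0, -0.01]
wrist_force: [0.8, 0.0, 0.4]
grip_width: 0.211
```

Emit:
apply_moves(deltas=[{"xyz": [0, 1.5, 0], "spin": -1, "hand": 20}, {"xyz": [0, 3, 0], "spin": -2, "hand": 20}, {"xyz": [0, 4.8, 0], "spin": -3, "hand": 20}, {"xyz": [0, 6.6, 0], "spin": -4, "hand": 20}, {"xyz": [0, 8.4, 0], "spin": -5, "hand": 20}])

```text
clock: 24.7
eef_pos: [0.4741, -0.1262, 0.2365]
eef_rot: [3.141, -0.001, 0.429]
wrist_force: [0.5, 0.5, -0.3]
grip_width: 0.211
```

```bash
python3 g.py .45 -.12 .23 -.45; python3 tilt.py; python3 look.py h2; python3 - <<'E'
from h import *
from m1 import meas
f=np.load("h2.npz"); meas(f['t'],f['s'])
t=f['t'];cv2.imwrite("pics/h3.png",cv2.resize(t[160:280,225:345],None,fx=5,fy=5,interpolation=cv2.INTER_CUBIC))
E
```

```text
t 24.7 pos [ 0.4741 -0.1262  0.2365] rot [ 3.141e+00 -5.000e-04  4.291e-01] yaw 24.58 q6 [-22.6  42.8] F [ 0.55  0.45 -0.29] grip mm 20.05
units [-0.646 -0.522  0.217] spin 5.007 dist rows 0.4
deck n 237 dz/dx 0.0056 dz/dy -0.0059 z0 71.7mm centre [2.4 3.8] x range [-0.0215  0.0219] rms 0.0024
board end -0.075 42 slope 0.0991 at x,z mm [ 7.6 13.1]
board end 0.05 72 slope 0.0121 at x,z mm [-5.4 13.3]
24.85 [ 0.4743 -0.1264  0.2362] [-0.73  0.64  0.16]
y -0.06 [None, None, None, None, None, 73.7, 69.8, 27.2, 53.8, 53.6, 22.1, 22.2]
y -0.03 [None, None, None, None, None, 73.4, 72.7, 71.6, 34.2, 57.1, 22.2, 22.8]
y 0.0 [None, None, None, None, None, 73.6, 71.2, 72.9, 67.7, 59.0, 23.3, 21.7]
y 0.03 [None, None, None, None, None, 71.3, 71.4, 43.6, 70.9, 54.5, 23.4, 22.7]
y 0.06 [None, 4.7, None, None, None, 11.4, 66.7, 43.3, 51.4, 50.1, 20.5, 23.9]
top red 30 [277.58 246.95] world [0.4494 0.1297] dir deg 179.27 len [0.0085 0.0549]
top red 9 [277.37 258.78] world [0.4072 0.1296] dir deg 176.98 len [0.0078 0.022 ]
scene red 3 [380.73 191.57] world [0.4104 0.1269] dir deg -173.41 len [0.0116 0.02  ]
scene red 8 [377.13 198.03] world [0.4475 0.1269] dir deg -177.35 len [0.0104 0.035 ]
```

View pics/h2.png

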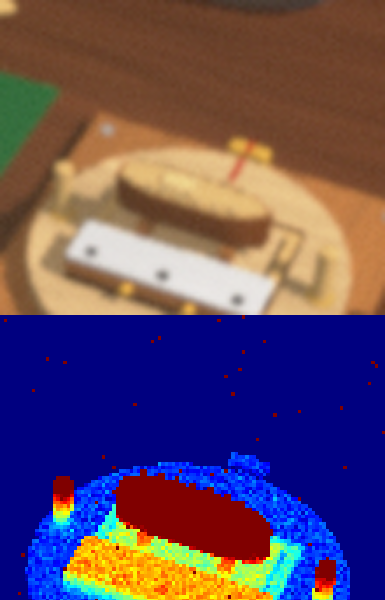

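View pics/h3.png

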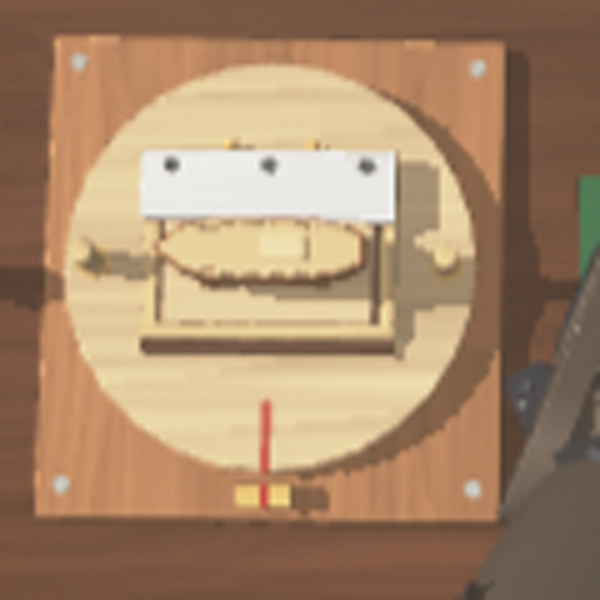

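The top crop shows the board flat between the cheeks, behind the strip at (268,333) and under the plate at (268,185). The red line at (265,440) runs into the mark at (263,496). The scene crop shows the boat level, and nothing is touching the robot. Handing in.

```bash
python3 - <<'E'
from plant import bot
print(bot.close_job(), bot.state()['clock'])
E
```

```text
the job is handed in; nothing more can be done
the job is handed in; nothing more can be done
```

The boat is seated in the stand with the disc on its mark, and I handed the job in just after 24.85 s of the 72 s allowed.

**What I did:** I turned the disc about 68° clockwise by caging the left peg until the red line met the mark. Then I carried the boat over upright by its hull and let it down with the keeper edge low and the front edge on the strip. With the fingertips I pushed the board under the keeper against the sprung stop, peaking at about 11 N, and guided its front edge down behind the strip. I then backed off and let the spring bring the board against the strip.

**Last checks:**
- **Disc:** the red line and the mark agree to about 0.2° in the top view, and the scene view agrees.
- **Boat:** the deck slope is 0.006 rad or less, so it lies flat. The hull is centred at nest x ≈ 0, within a few mm, and the board lies between the cheeks.
- **Robot:** the gripper stood well clear with wrist force near zero. I planned its paths clear of the bystanders but did not check their positions again at the end.

**Disagreements:**
- The two cameras differ by about 4 mm in absolute position, so I placed the board relative to the keeper plate within a single view.
- Slope fits on the board's ends alone were too noisy to use (0.10 and 0.01), so "flat" rests on the deck fit and the top view.
- While I pushed it in, the board's front edge appeared to hang on the fingers by friction. I lowered the fingers about 2.5 mm and it freed.

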